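# Blow both faces of the lacquer test plates clean

### The job

Stand the sandalwood block on the dark square at the end of the raised board as a backstop, then squeeze the air gun's trigger fully against its grip for about a second and let it spring right back, to blow the lacquered faces of the plates clean. Next turn every plate over, so that each lies flat with its bare pale face up and wholly on the board, and give one more full squeeze of about a second and release. Leave the block on its square, and do not disturb the dish, the tuning pipe or the depth gauge.

Things in the scene. Friction and masses are not known exactly. Their poses are not given: they have to be found in the camera images.
- board: Fixed raised grey-painted board, yaw varies. Origin on the bench under its centre; x is depth (away from the robot), y length. Top 140 mm (x) by 352 mm (y), 24 mm thick, upper face 42 mm above the bench, on battens set back 30 mm from its front (-x) edge. Two or three lacquer plates lie along y on it, in places 117 mm apart.
- board_top (a point): Centre of the board's top face, 42 mm above the bench, axes as the board. A 100 mm plate lies wholly on the board while its centre is within 20 mm of this point in x.
- board_front (a point): Middle of the board's front upper edge (the edge towards the robot, 70 mm from the centre).
- stop_mark (a point): Centre of a dark 76 mm square marked on the bench beyond the board's -y end (222 mm from the board's centre, 46 mm from its end), axes as the board.
- stop: Loose sandalwood block, reddish brown, 62 x 62 mm and 54 mm tall, about 200 g, standing on a square face. Origin at the centre of its underside, z up.
- plate_a: Loose thin lacquer test plate, 100 mm (its x) by 92 mm (its y) by 5 mm, about 60 g; only its 5 mm thickness can be pinched. Origin at the centre of its bare pale wooden face, z pointing out of its near-black lacquered face (up at the start). Starts lying on the board, x roughly along the board's x. May be absent (None).
- plate_b: Loose thin lacquer test plate, 100 mm (its x) by 92 mm (its y) by 5 mm, about 60 g; only its 5 mm thickness can be pinched. Origin at the centre of its bare pale wooden face, z pointing out of its near-black lacquered face (up at the start). Starts lying on the board, x roughly along the board's x. May be absent (None).
- plate_c: Loose thin lacquer test plate, 100 mm (its x) by 92 mm (its y) by 5 mm, about 60 g; only its 5 mm thickness can be pinched. Origin at the centre of its bare pale wooden face, z pointing out of its near-black lacquered face (up at the start). Starts lying on the board, x roughly along the board's x. May be absent (None).
- gun: Fixed pistol air gun lying on its side in a stand: grip and trigger can be straddled from above; yaw varies. Origin on the bench under the grip; the nozzle points to -y. Blue grip x -46 to 50 mm, y 0 (trigger side) to 30 mm, 28 mm high, centre 75 mm above the bench. Barrel at x 49 to 83 mm; supply pipe at x -46 to -81 mm.
- gun_squeeze (a point): Point 75 mm above the bench, midway between the outsides of grip and squeezed trigger, 58 mm from the hinge, axes as the gun: straddle here, close along y. Back of grip 23 mm to +y; outer face of trigger 23 mm to -y squeezed home, about 39 mm released.
- trigger (a joint): Angle of the orange trigger, a bar 86 x 10 x 22 mm hinged about the vertical at its barrel (+x) end: 0 released, 0.28 rad squeezed fully home; a spring returns it. About 3 N to start and 9 N to hold home, 58 mm from the hinge.
- trigger_pad (a point): Point on the trigger's outer face, 58 mm from its hinge; moves with it.
- dish: Bystander: celadon glazed dish, 110 mm across, 32 mm high. Origin under its centre.
- pipe: Bystander: dark bronze tuning pipe, 200 mm long along its y, 28 mm thick, on two small feet. Origin under its centre.
- gauge: Bystander: brass depth gauge lying flat, beam 130 mm along its y, head 60 mm across, 26 mm high. Origin under its centre.
Things that resemble listed ones, but are neither listed nor needed, are in the scene too. Of the things that look like the stop, take the one that is farthest from the robot's base at the start. What is shaped like the gun but purple is not meant.

How it is judged:
On the way, in this order (a step that is already met when the one before it is completed fails the run):
1. the sandalwood block stands on the dark square (horizontal distance between stop and stop_mark below 0.015 m and angle between stop's own z axis and vertical below 0.08 rad and height (world z) of stop below 0.006 m and linear speed of stop below 0.02 m/s), for 0.3 s.
2. the trigger is squeezed fully while the plates lie lacquered face up (value of joint trigger above 0.235 rad and x of plate_a in the frame of board_top between -0.026 and 0.026 m and y of plate_a in the frame of board_top between -0.135 and 0.135 m and z of plate_a in the frame of board_top between -0.003 and 0.012 m and angle between each of plate_a, plate_b, plate_c's own z axis and vertical below 0.1 rad and x of plate_b in the frame of board_top between -0.026 and 0.026 m and y of plate_b in the frame of board_top between -0.135 and 0.135 m and z of plate_b in the frame of board_top between -0.003 and 0.012 m and x of plate_c in the frame of board_top between -0.026 and 0.026 m and y of plate_c in the frame of board_top between -0.135 and 0.135 m and z of plate_c in the frame of board_top between -0.003 and 0.012 m), for 0.5 s.
3. the trigger has sprung back (value of joint trigger below 0.03 rad), for 0.2 s.
4. every plate lies turned over, bare face up, wholly on the board (x of plate_a in the frame of board_top between -0.026 and 0.026 m and y of plate_a in the frame of board_top between -0.135 and 0.135 m and z of plate_a in the frame of board_top between -0.003 and 0.012 m and angle between each of plate_a, plate_b, plate_c's own z axis and vertical above 3.04 rad and x of plate_b in the frame of board_top between -0.026 and 0.026 m and y of plate_b in the frame of board_top between -0.135 and 0.135 m and z of plate_b in the frame of board_top between -0.003 and 0.012 m and x of plate_c in the frame of board_top between -0.026 and 0.026 m and y of plate_c in the frame of board_top between -0.135 and 0.135 m and z of plate_c in the frame of board_top between -0.003 and 0.012 m and linear speed of each of plate_a, plate_b, plate_c below 0.02 m/s), for 0.3 s.
5. the trigger is squeezed fully again (value of joint trigger above 0.235 rad and x of plate_a in the frame of board_top between -0.026 and 0.026 m and y of plate_a in the frame of board_top between -0.135 and 0.135 m and z of plate_a in the frame of board_top between -0.003 and 0.012 m and angle between each of plate_a, plate_b, plate_c's own z axis and vertical above 3.04 rad and x of plate_b in the frame of board_top between -0.026 and 0.026 m and y of plate_b in the frame of board_top between -0.135 and 0.135 m and z of plate_b in the frame of board_top between -0.003 and 0.012 m and x of plate_c in the frame of board_top between -0.026 and 0.026 m and y of plate_c in the frame of board_top between -0.135 and 0.135 m and z of plate_c in the frame of board_top between -0.003 and 0.012 m), for 0.5 s.
6. the trigger has sprung back again (value of joint trigger below 0.03 rad), for 0.2 s.
At the end, for the whole second after the job is handed in: Every plate lies flat (within 0.1 rad) on the board with its pale face up, its centre within 26 mm in x and 135 mm in y of the board's centre; the block stands flat on the bench within 15 mm of the centre of the dark square; the trigger is released (below 0.03 rad) (all of step 4 and horizontal distance between stop and stop_mark below 0.015 m and angle between stop's own z axis and vertical below 0.08 rad and height (world z) of stop below 0.006 m and value of joint trigger below 0.03 rad); the robot touches nothing.
It fails at once if the dish is pushed more than 30 mm (distance of dish from where it was at the start of the episode above 0.03 m).
It fails at once if the tuning pipe is pushed more than 30 mm (distance of pipe from where it was at the start of the episode above 0.03 m).
It fails at once if the depth gauge is pushed more than 30 mm (distance of gauge from where it was at the start of the episode above 0.03 m).
Of plate_a, plate_b, plate_c only 2 to 3 are there at a start; the rules pass over those that are not, and their reading is None.
At some moment in a run one of stop may be knocked a few centimetres aside while the robot is not near it.
It also fails if it takes over 210 s, if anything falls off the work surface, if the arm or the gripper's body presses on something with over 40 N, if the wrist force passes 120 N, or if a joint passes its speed limit or range.

### The arm

A 7-joint arm with a two-finger parallel gripper is mounted at the origin on the work surface. World frame = base frame: x ahead of the robot, y to its left, z up, the work surface at z = 0. Lengths are in m, angles in rad, forces in N, time in s.
With the tool pointing down it reaches from about 0.4 to 0.925 m from the base axis. Payload 5.6 kg.
Tool frame: the origin (TCP) lies midway between the tips of the shut fingers; the grasp point (between the pads) lies arm.grip_point_offset behind it (arm.grip_point_offset is the distance from the TCP to the grasp point, in m); z points along the fingers, y is the line along which they close (so a half turn about z gives the same grasp; the last joint's range is limited). The gripper opens to 85 mm and grips with 20 to 120 N. Pads are 22 mm wide; open, the fingers measure 114 mm over their backs; the gripper's body (76 mm by 85 mm) begins 54 mm behind the grasp point. The pads swing forward as they close: fully open they stand 13 mm farther back than shut.
Start: joints at [-1.155, 0.468, -0.012, 1.603, 0.006, 1.071, -0.056], TCP at [0.288, 0.583, 0.231] pointing down, gripper open.
Joint ranges: [-2.53, 2.53], [-0.31, 2.02], [-1.57, 1.55], [0.28, 2.44], [-1.29, 4.43], [0.15, 1.84], [-2.92, 2.92]. Speed limits (rad/s): [2.57, 2.57, 3.14, 3.14, 3.14, 3.14, 3.14].

### API

Orientations are given as [roll, pitch, yaw] about the fixed x, y, z axes, in that order (R = Rz(yaw) Ry(pitch) Rx(roll)).
In Python, from bench import arm, optics, job gives the robot as it stands. The module is installed in compiled form; this text tells all that it offers.
- The arm moves only by the tool jog_arm, never from a script. Its arguments are lists of equal length, an entry for each row: "fingers": the opening, from 0 (shut) to 1 (fully open); "slide": the shift along the tool's x, y, z scaled (see below), a list of three; "spin": the turn about the tool's z scaled (see below). In form: {"fingers": [fingers, ...], "slide": [[x, y, z], ...], "spin": [spin, ...]}. A call has 1 to 20 rows; each row shifts and turns the commanded pose from where the row before left it, along the tool's axes as they then stand; what a row does not reach is not made up. The controller multiplies each number of a shift by 30 mm and each number of a turn by 0.12 rad. A row lasts 1/10 s, in which the tool goes at most 50 mm and 8.59 degrees, less where a joint would pass 70% of its speed; a pose out of reach is approached as far as the arm can. A call with a number of a shift or a turn outside -1 to 1 is refused whole. A call with a gripper value outside its range is refused whole. The fingers move at their own pace and stop on an object; the grip force is fixed at half the most. Time passes only in rows, so rows that do not move let the fingers close. It gives the time, the measured TCP pose, the force, the opening and the grip force at its end, in the units of the state.
- arm.get_obs(): the state, without advancing time (a new reading comes with each control period).
- optics.get_image(name): name is "scene" or "top" or "wrist"; returns a dict with "pixels" (400x640x3 uint8, red, green, blue), "depth" (400x640 float32, m along the optical axis (not along the pixel's ray), 0 where there is no reading), "K" (3x3 intrinsics, pixels), "rvec" (rotation vector, rad) and "tvec" (3), from world to camera coordinates, as OpenCV has them; the wrist camera has in their place "tool_from_camera" (4x4, takes a point from camera to tool coordinates, whose origin is the TCP and whose axes are the flange's). Camera axes: x right, y down, z forward; pixel columns grow to the right and rows downward; lengths in m; the calibration is good to about 2 mm. A picture is of the moment at which its call begins: read the wrist's pose just before it.
- job.job_done(): hands the job in; it is judged then, once.
The state is a dict: "time_s": time; "q": joint angles; "joint_vel": joint speeds; "effort": joint torques, N m; "tcp_pos": TCP position; "eef_rot": TCP orientation; "ft_force": force on the tool from outside, world axes, zero at the start; "ft_torque": the same for the moment, N m; "opening": finger opening in m; "gripper_force": force on a finger pad.
Only numpy, scipy, OpenCV 4.12 (cv2) and the standard library are available. Lean on these libraries where they do the work, as an engineer would, in place of code of your own. Each camera call takes 0.05 s, during which the arm holds its last target. There are 200 camera calls.

## Working session

There is one attempt and no reset: what is moved stays moved. The work goes in short steps, Python scripts to look and compute and a tool call to move; the robot and the scene stay as the last step left them, time stands still between calls to the robot, and variables do not carry over. Pictures are saved under pics/ and viewed, at most 14 in all, crops included, and the job is handed in when it is done.

Besides the shell and the picture viewer there is one more tool, called after "Call:" by a JSON object that holds its "api" and its "payload". jog_arm: Moves the arm, as the interface text tells. Shifts and turns lie within -1 to 1; 1 stands for 30 mm of shift or 0.12 rad of turn. Its arguments: {"type":"object","properties":{"fingers":{"type":"array","items":{"type":"number"}},"slide":{"type":"array","items":{"type":"array","items":{"type":"number"}}},"spin":{"type":"array","items":{"type":"number"}}},"required":["fingers","slide","spin"]}

```bash
mkdir -p pics
cat > h.py <<'E'
import numpy as np, cv2
from bench import arm, optics, job
def world(im, name):
    d=im["depth"]; K=im["K"]; v,u=np.mgrid[0:d.shape[0],0:d.shape[1]]
    P=np.stack([(u-K[0,2])/K[0,0]*d,(v-K[1,2])/K[1,1]*d,d],-1)
    if name=="wrist":
        o=im["obs"]; T=im["tool_from_camera"]
        from scipy.spatial.transform import Rotation as R
        P=P@T[:3,:3].T+T[:3,3]
        return P@R.from_euler("xyz",o["eef_rot"]).as_matrix().T+o["tcp_pos"]
    R=cv2.Rodrigues(np.array(im["rvec"]))[0]
    return (P-np.array(im["tvec"]).ravel())@R
def get(name):
    o=arm.get_obs(); im=optics.get_image(name); im["obs"]=o
    im["W"]=world(im,name); return im
def save(im,fn,s=1): cv2.imwrite("pics/"+fn,cv2.resize(im["pixels"][:,:,::-1],None,fx=s,fy=s))
E
python3 - <<'E'
from h import *
print(arm.get_obs(), arm.grip_point_offset)
for n in("scene","top"):
    im=get(n); save(im,n+"0.png",1.25); np.savez("/tmp/"+n,**{k:im[k] for k in("pixels","W","K","depth")})
    print(n,im["K"][0,0],im["rvec"],im["tvec"])
E
```

```text
{'time_s': 0.0, 'q': array([-1.15495986,  0.46840498, -0.01161244,  1.6036363 ,  0.00601398,
        1.07141224, -0.05627932]), 'joint_vel': array([-9.01511439e-04, -1.48674605e-03,  1.35286495e-04,  8.93048615e-04,
       -8.13731641e-04,  6.97751016e-07, -1.61339799e-03]), 'effort': array([-9.53930430e-04, -5.32378757e+01,  2.06794438e-02, -2.51301241e+01,
        1.13833920e-02,  7.65764562e-03, -1.41635098e-06]), 'tcp_pos': array([0.28769601, 0.5822284 , 0.23031505]), 'eef_rot': array([-3.13977115e+00,  1.34436291e-04,  2.68272838e+00]), 'ft_force': array([-0.21698525, -0.47975453, -0.17763103]), 'ft_torque': array([-0.00510841, -0.01352761,  0.02725161]), 'gripper_force': 0.0, 'opening': 0.08545403342496447} 0.0187
scene 461.3544130746027 [ 2.48536233  0.81573666 -0.24727565] [-0.51584004 -0.22094914  1.68205761]
top 409.7809490721309 [ 2.18357075 -2.18454418  0.06470287] [0.06611901 0.57335838 1.26967756]
```

View pics/scene0.png

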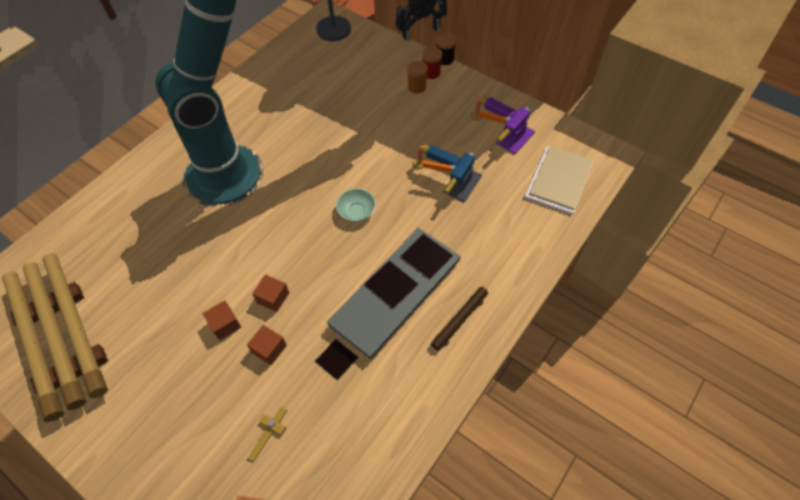

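View pics/top0.png

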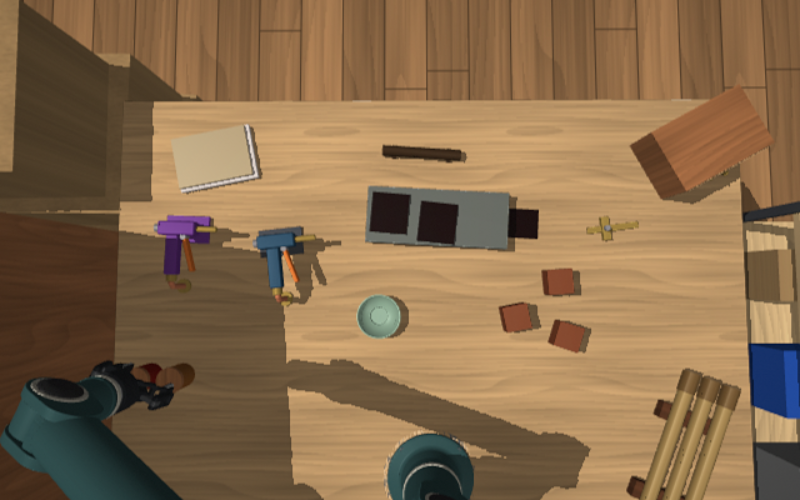

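The views show two dark plates on the board's left and middle (top 390,212 and 438,222), a dark square at (523,223), three red blocks at (560,282), (518,318) and (568,336), the blue gun at (280,250), the dish at (379,316), the pipe at (423,153) and the gauge at (610,228).

```bash
cat > m.py <<'E'
from h import *
def rep(n,m,W,lab,amin=40):
    k,L,st,c=cv2.connectedComponentsWithStats(m.astype(np.uint8))
    for i in range(1,k):
        if st[i,4]<amin: continue
        p=W[L==i]; r=cv2.minAreaRect((p[:,:2]*1000).astype(np.float32))
        print(n,lab,"px",c[i].round(),"n",st[i,4],"mean",p.mean(0).round(4),"rect c",np.round(r[0],1),"size",np.round(r[1],1),"ang",round(r[2],1),"z5,95",np.percentile(p[:,2],[5,95]).round(4))
def masks(im):
    hsv=cv2.cvtColor(im["pixels"],cv2.COLOR_RGB2HSV).astype(int); W=im["W"]; H,S,V=hsv[...,0],hsv[...,1],hsv[...,2]; z=W[...,2]
    on=(W[...,0]>.3)&(W[...,0]<1.0)&(abs(W[...,1])<.75)
    return hsv,W,on,z
E
python3 - <<'E'
from m import *
for n in("scene","top"):
    im=dict(np.load("/tmp/%s.npz"%n)); hsv,W,on,z=masks(im); H,S,V=[hsv[...,i] for i in range(3)]
    rep(n,on&(V<60)&(z>.036)&(z<.056),W,"plate")
    rep(n,on&(V<60)&(abs(z)<.01),W,"dark",150)
    rep(n,on&((H<9)|(H>172))&(S>120)&(z>.045)&(z<.062)&(V>60),W,"block")
    rep(n,on&(z>.034)&(z<.056)&((S<70)|(V<60)),W,"board",300)
    rep(n,on&(H>95)&(H<120)&(S>100)&(z>.06),W,"gun")
    rep(n,on&(H<15)&(S>170)&(z>.06),W,"trig",15)
E
```

```text
scene plate px [340. 205.] n 767 mean [0.6538 0.0996 0.0476] rect c [653.3 101.5] size [ 94.5 102.3] ang 84.4 z5,95 [0.0429 0.0522]
scene plate px [312. 227.] n 833 mean [ 0.6305 -0.0187  0.0477] rect c [629.  -17.3] size [ 93.9 102.6] ang 83.3 z5,95 [0.0432 0.0521]
scene plate px [180. 262.] n 46 mean [ 0.3808 -0.3452  0.0443] rect c [ 380.8 -343.8] size [52.9  5.8] ang 70.7 z5,95 [0.0373 0.0527]
scene dark px [269. 287.] n 546 mean [ 0.6311 -0.2373  0.0015] rect c [ 629.3 -237. ] size [73.3 75.2] ang 85.2 z5,95 [-0.0029  0.0058]
scene board px [314. 234.] n 4629 mean [ 0.6477 -0.0284  0.0444] rect c [645.1 -17.5] size [353.8 143.8] ang 86.6 z5,95 [0.0384 0.0505]
scene gun px [362. 129.] n 426 mean [0.5524 0.3678 0.0886] rect c [539.8 361.2] size [126.9  88.4] ang 10.1 z5,95 [0.0789 0.0938]
scene trig px [394.  93.] n 108 mean [0.5497 0.5799 0.0818] rect c [548.9 581.6] size [75.3 17. ] ang 15.9 z5,95 [0.0711 0.0912]
scene trig px [349. 133.] n 112 mean [0.5244 0.335  0.0811] rect c [517.3 344. ] size [74.4 39.1] ang 24.8 z5,95 [0.0694 0.0905]
top plate px [312. 170.] n 958 mean [0.
[... 174 characters left out ...]
ze [ 94.8 101.1] ang 83.7 z5,95 [0.0422 0.0513]
top dark px [418. 179.] n 535 mean [ 0.6303 -0.2388  0.0012] rect c [ 630.4 -239.2] size [78.  72.4] ang 86.9 z5,95 [-0.0033  0.0058]
top board px [349. 173.] n 4986 mean [ 0.6418 -0.0175  0.044 ] rect c [643.3 -18. ] size [352.4 139.4] ang 86.9 z5,95 [0.0386 0.0499]
top gun px [220. 203.] n 664 mean [0.5466 0.3691 0.0954] rect c [541.5 235.9] size [127.2 352.3] ang 3.2 z5,95 [0.08   0.0933]
top trig px [151. 204.] n 135 mean [0.5452 0.5733 0.1001] rect c [501.4 331.5] size [545.9  72.4] ang 79.6 z5,95 [0.0702 0.0897]
top trig px [233. 213.] n 101 mean [0.5195 0.3317 0.0961] rect c [491.4 210.6] size [301.3  65. ] ang 76.5 z5,95 [0.0769 0.0894]
```

Run:
```python
from m import *
for n in("scene","top"):
    im=dict(np.load("/tmp/%s.npz"%n)); hsv,W,on,z=masks(im)
    for (u,v) in ([(448,226),(414,254),(455,269),(221,215)] if n=="top" else [(216,233),(213,275),(176,255),(352,127)]): print(n,(u,v),hsv[v,u],W[v,u].round(4))
    H,S,V=[hsv[...,i] for i in range(3)]
    rep(n,on&(H<13)&(S>100)&(z>.046)&(z<.064)&(W[...,1]<0)&(V>90),W,"block",60)
    m=on&(H>95)&(H<125)&(S>90)&(z>.079)&(z<.1)&(W[...,1]<.46)&(W[...,1]>.25)
    p=W[m]; print("gun",p.shape)
    for lo in np.arange(.46,.64,.02):
        q=p[(p[:,0]>=lo)&(p[:,0]<lo+.02)]
        if len(q)>3: print(lo.round(2),len(q),np.percentile(q[:,1],[3,97]).round(4),np.median(q[:,2]).round(4))
```

```text
scene (216, 233) [  9 183 135] [ 0.4062 -0.2127  0.0557]
scene (213, 275) [  9 185 135] [ 0.4924 -0.3183  0.0523]
scene (176, 255) [  9 183 134] [ 0.358  -0.3373  0.0519]
scene (352, 127) [103 160  51] [0.5177 0.3601 0.083 ]
scene block px [215. 231.] n 341 mean [ 0.398  -0.2087  0.0543] rect c [ 396.6 -208.3] size [64.7 62.7] ang 10.9 z5,95 [0.0498 0.0583]
scene block px [175. 253.] n 364 mean [ 0.3517 -0.3341  0.0543] rect c [ 350.7 -333.5] size [60.8 63.8] ang 71.0 z5,95 [0.0506 0.0589]
scene block px [212. 273.] n 400 mean [ 0.4853 -0.3161  0.0545] rect c [ 485.4 -316. ] size [63.7 61.6] ang 4.6 z5,95 [0.0501 0.0582]
gun (408, 3)
0.46 12 [0.3556 0.3811] 0.0896
0.48 49 [0.3532 0.3831] 0.0876
0.5 45 [0.357  0.3836] 0.0894
0.52 40 [0.3584 0.3852] 0.0903
0.54 44 [0.3607 0.3892] 0.0899
0.56 77 [0.3314 0.4099] 0.0903
0.58 120 [0.3287 0.4092] 0.0905
0.6 21 [0.3283 0.3805] 0.0886
top (448, 226) [  9 164 134] [ 0.4794 -0.3159  0.0526]
top (414, 254) [  9 161 136] [ 0.3951 -0.2104  0.0571]
top (455, 269) [  9 164 134] [ 0.3504 -0.3327  0.0578]
top (221, 215) [103 127 110] [0.5123 0.3666 0.0917]
top block px [448. 225.] n 397 mean [ 0.4832 -0.3153  0.0544] rect c [ 483.2 -315.8] size [59.5 62.4] ang 3.8 z5,95 [0.05   0.0585]
top block px [413. 254.] n 410 mean [ 0.3961 -0.2083  0.0543] rect c [ 395.9 -208.8] size [60.6 61.5] ang 11.7 z5,95 [0.0501 0.0584]
top block px [455. 269.] n 416 mean [ 0.3507 -0.3336  0.0544] rect c [ 350.9 -333.7] size [62.7 61. ] ang 71.8 z5,95 [0.0504 0.0584]
gun (632, 3)
0.46 39 [0.355  0.3818] 0.0888
0.48 63 [0.3559 0.385 ] 0.0886
0.5 70 [0.3587 0.385 ] 0.089
0.52 73 [0.3608 0.3888] 0.0887
0.54 69 [0.3633 0.3925] 0.0878
0.56 158 [0.33   0.4111] 0.0891
0.58 160 [0.3306 0.4101] 0.0898
```

```bash
cat > plan.py <<'E'
import sys,math
from bench import arm
o=arm.get_obs(); x,y,z,yaw=map(float,sys.argv[1:5]); yaw=math.radians(yaw)
p=o["tcp_pos"]; y0=o["eef_rot"][2]
d=(yaw-y0+math.pi)%(2*math.pi)-math.pi
dx,dy=x-p[0],y-p[1]
f=lambda a:((dx*math.cos(a)+dy*math.sin(a))/.03,(dx*math.sin(a)-dy*math.cos(a))/.03)
print("t",round(o["time_s"],1),"at",p.round(4),"yaw",round(math.degrees(y0),2),"open",round(o["opening"],4),"F",o["ft_force"].round(1))
print("spin units %.2f; slide units in tool axes at target yaw x %.2f y %.2f z %.2f; at present yaw x %.2f y %.2f"%((-d/.12,)+f(yaw)+((p[2]-z)/.03,)+f(y0)))
E
python3 plan.py 0.47 0.36 0.30 94.2
```

```text
t 0.1 at [0.2877 0.5823 0.2304] yaw 153.71 open 0.0851 F [-0.9 -0.2 -0.6]
spin units 8.66; slide units in tool axes at target yaw x -7.83 y 5.52 z -2.32; at present yaw x -8.73 y -3.95
```

Call:
{"api": "jog_arm", "payload": {"fingers": [1,1,1,1,1,1,1,1,1,1,1,1,1,1,1,1,1,1], "slide": [[0,0,-0.26],[0,0,-0.26],[0,0,-0.26],[0,0,-0.26],[0,0,-0.26],[0,0,-0.26],[0,0,-0.26],[0,0,-0.26],[0,0,-0.26],[-0.98,0.69,0],[-0.98,0.69,0],[-0.98,0.69,0],[-0.98,0.69,0],[-0.98,0.69,0],[-0.98,0.69,0],[-0.98,0.69,0],[-0.98,0.69,0],[0,0,0]], "spin": [0.96,0.96,0.96,0.96,0.96,0.96,0.96,0.96,0.96,0,0,0,0,0,0,0,0,0]}}

```text
time_s: 1.9
tcp_pos: [0.4746, 0.3549, 0.3015]
eef_rot: [3.14, 0.003, 1.637]
ft_force: [-1.1, -0.1, -0.5]
opening: 0.0851
gripper_force: 0.0
```

```bash
python3 plan.py 0.484 -0.316 0.15 94.2
python3 - <<'E'
from m import *
im=get("wrist"); save(im,"w1.png"); np.savez("/tmp/w1",pixels=im["pixels"],W=im["W"])
hsv,W,on,z=masks(im); H,S,V=[hsv[...,i] for i in range(3)]
rep("w",on&(H>95)&(H<125)&(S>90)&(z>.079)&(z<.1)&(W[...,1]<.46)&(W[...,1]>.25),W,"gunblue")
rep("w",on&(H<15)&(S>170)&(z>.06)&(W[...,1]<.46),W,"trig",15)
E
```

```text
t 1.9 at [0.4746 0.3549 0.3015] yaw 93.77 open 0.0851 F [-1.1 -0.1 -0.5]
spin units -0.06; slide units in tool axes at target yaw x -22.32 y -1.33 z 5.05; at present yaw x -22.33 y -1.16
w gunblue px [404. 162.] n 1416 mean [0.5781 0.376  0.0901] rect c [579.1 372.9] size [28.8 84.1] ang 6.6 z5,95 [0.0886 0.0914]
w gunblue px [354. 160.] n 1607 mean [0.5161 0.3753 0.089 ] rect c [515.7 374.8] size [92.7 27.6] ang 5.8 z5,95 [0.0872 0.0905]
w trig px [354. 188.] n 589 mean [0.5189 0.3378 0.086 ] rect c [513.6 377.8] size [ 75.5 112.2] ang 7.2 z5,95 [0.0713 0.0872]
```

View pics/w1.png

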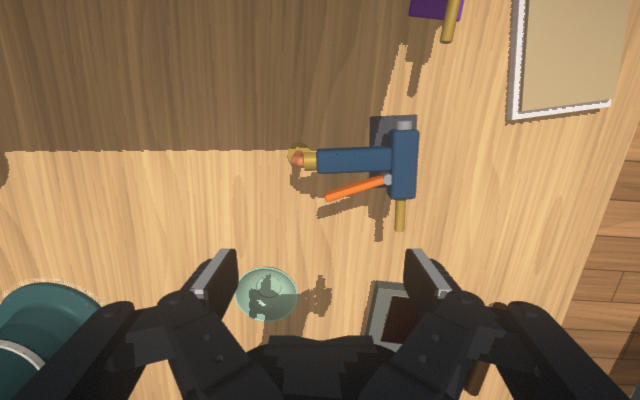

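Run:
```python
from m import *
d=np.load("/tmp/w1.npz"); W=d["W"]; im={"pixels":d["pixels"],"W":W}
hsv,W,on,z=masks(im); H,S,V=[hsv[...,i] for i in range(3)]
a=np.radians(6); R=np.array([[np.cos(a),-np.sin(a)],[np.sin(a),np.cos(a)]]); O=np.array([.5153,.3597])
def g(m):
    return (W[m][:,:2]-O)@R
m=on&(H<15)&(S>170)&(z>.075)&(W[...,1]<.355)&(W[...,1]>.3)&(W[...,0]<.6); p=g(m)
print("orange gun-frame x",np.percentile(p[:,0],[1,99]),"y",np.percentile(p[:,1],[1,99]),cv2.minAreaRect((p*1000).astype(np.float32)))
for (u,v) in [(388,179),(380,183),(327,198),(384,160),(318,160),(400,140)]: print((u,v),((W[v,u,:2]-O)@R*1000).round(1),W[v,u,2].round(3),hsv[v,u])
```

```text
orange gun-frame x [-0.03516553  0.03833204] y [-0.03709585 -0.00990835] ((1.853363037109375, -24.594139099121094), (78.91407012939453, 9.85896110534668), 16.099424362182617)
(388, 179) [ 45.6 -11.7] 0.088 [  0  12 170]
(380, 183) [ 35.8 -17. ] 0.086 [ 12 192 238]
(327, 198) [-33.8 -34.2] 0.087 [ 12 189 244]
(384, 160) [39.5 13.5] 0.089 [105 104 115]
(318, 160) [-43.4  16.9] 0.09 [104  97 105]
(400, 140) [58.3 37.5] 0.09 [105 106 118]
```

Call:
{"api": "jog_arm", "payload": {"fingers": [1,1,1,1,1,1,1,1,1,1,1,1,1,1,1,1,1,1,1,1], "slide": [[-1,-0.06,0.2],[-1,-0.06,0.2],[-1,-0.06,0.2],[-1,-0.06,0.2],[-1,-0.06,0.2],[-1,-0.06,0.2],[-1,-0.06,0.2],[-1,-0.06,0.2],[-1,-0.06,0.2],[-1,-0.06,0.2],[-1,-0.06,0.2],[-1,-0.06,0.2],[-1,-0.06,0.2],[-1,-0.06,0.2],[-1,-0.06,0.2],[-1,-0.06,0.2],[-1,-0.06,0.2],[-1,-0.06,0.2],[-1,-0.06,0.2],[0,0,0.2]], "spin": [0,0,0,0,0,0,0,0,0,0,0,0,0,0,0,0,0,0,0,0]}}

```text
time_s: 3.95
tcp_pos: [0.4793, -0.2134, 0.1813]
eef_rot: [3.141, 0.002, 1.642]
ft_force: [0.3, 0.4, -0.6]
opening: 0.0854
gripper_force: 0.0
```

```bash
python3 plan.py 0.484 -0.316 0.012 94.2
python3 - <<'E'
from m import *
im=get("wrist")
hsv,W,on,z=masks(im); H,S,V=[hsv[...,i] for i in range(3)]
rep("w",on&(H<13)&(S>100)&(z>.046)&(z<.064)&(W[...,1]<0)&(V>60),W,"block",60)
rep("w",on&(V<60)&(abs(z)<.01),W,"dark",150)
E
```

```text
t 4.0 at [ 0.4793 -0.2134  0.1813] yaw 94.07 open 0.0854 F [ 0.3  0.4 -0.6]
spin units -0.02; slide units in tool axes at target yaw x -3.42 y -0.09 z 5.64; at present yaw x -3.42 y -0.09
w block px [236. 180.] n 3955 mean [ 0.3961 -0.208   0.0541] rect c [ 395.3 -209.9] size [61.9 62.3] ang 11.1 z5,95 [0.0527 0.0553]
w block px [317. 279.] n 2867 mean [ 0.482  -0.3136  0.0538] rect c [ 482.  -316.3] size [61.  61.8] ang 4.1 z5,95 [0.0513 0.0552]
w block px [181. 272.] n 746 mean [ 0.3346 -0.3147  0.0535] rect c [ 334.5 -323.3] size [50.9 26.6] ang 70.8 z5,95 [0.0482 0.0551]
w dark px [446. 206.] n 3256 mean [ 0.6318 -0.2367  0.0012] rect c [ 629.7 -239.9] size [74.2 74.9] ang 86.3 z5,95 [-0.      0.0023]
```

Call:
{"api": "jog_arm", "payload": {"fingers": [1,1,1,1,1,1,1,1,1,1,1,1,1,0,0,0,0,0], "slide": [[-0.86,-0.03,0],[-0.86,-0.03,0],[-0.86,-0.03,0],[-0.86,-0.03,0],[0,0,0.6],[0,0,0.7],[0,0,0.7],[0,0,0.7],[0,0,0.7],[0,0,0.7],[0,0,0.7],[0,0,0.7],[0,0,0],[0,0,0],[0,0,0],[0,0,0],[0,0,0],[0,0,0]], "spin": [0,0,0,0,0,0,0,0,0,0,0,0,0,0,0,0,0,0]}}

```text
time_s: 5.8
tcp_pos: [0.4845, -0.3135, 0.0177]
eef_rot: [3.14, 0.0, 1.646]
ft_force: [0.8, 1.0, 6.4]
opening: 0.0614
gripper_force: 67.1
```

```bash
python3 plan.py 0.6306 -0.2393 0.08 86.8
```

```text
t 5.8 at [ 0.4845 -0.3135  0.0177] yaw 94.33 open 0.0614 F [0.8 1.  6.4]
spin units 1.09; slide units in tool axes at target yaw x 2.74 y 4.72 z -2.08; at present yaw x 2.10 y 5.04
```

Call:
{"api": "jog_arm", "payload": {"fingers": [0,0,0,0,0,0,0,0,0,0,0,0], "slide": [[0,0,-0.8],[0,0,-0.8],[0,0,-0.4],[0,0,0],[0.5,0.8,0],[0.5,0.8,0],[0.5,0.8,0],[0.5,0.8,0],[0.5,0.8,0],[0.32,0.72,0],[0,0,0],[0,0,0]], "spin": [0,0,0.55,0.54,0,0,0,0,0,0,0,0]}}

```text
time_s: 7.0
tcp_pos: [0.6292, -0.2365, 0.076]
eef_rot: [-3.14, 0.0, 1.516]
ft_force: [0.2, -0.7, -1.8]
opening: 0.0613
gripper_force: 66.3
```

```bash
python3 plan.py 0.6306 -0.2368 0.0177 86.8
```

```text
t 7.0 at [ 0.6292 -0.2365  0.076 ] yaw 86.86 open 0.0613 F [ 0.2 -0.7 -1.8]
spin units 0.01; slide units in tool axes at target yaw x -0.01 y 0.05 z 1.94; at present yaw x -0.01 y 0.05
```

Call:
{"api": "jog_arm", "payload": {"fingers": [0,0,0,0,0,0,0.5,1,1,1,1,1,1,1,1,1], "slide": [[0,0.05,0.5],[0,0,0.5],[0,0,0.5],[0,0,0.3],[0,0,0.15],[0,0,0],[0,0,0],[0,0,0],[0,0,0],[0,0,0],[0,0,-0.6],[0,0,-0.9],[0,0,-0.9],[0,0,-0.9],[0,0,-0.9],[0,0,-0.9]], "spin": [0,0,0,0,0,0,0,0,0,0,0,0,0,0,0,0]}}

```text
time_s: 8.6
tcp_pos: [0.6312, -0.2372, 0.1738]
eef_rot: [3.14, 0.0, 1.515]
ft_force: [0.6, 0.3, 0.7]
opening: 0.0853
gripper_force: 0.0
```

```bash
cat > look.py <<'E'
from m import *
import sys
im=get(sys.argv[1]); np.savez("/tmp/last",pixels=im["pixels"],W=im["W"])
if len(sys.argv)>2: save(im,sys.argv[2])
hsv,W,on,z=masks(im); H,S,V=[hsv[...,i] for i in range(3)]
O=np.array([.6436,-.018]); a=np.radians(-3.2); R=np.array([[np.cos(a),-np.sin(a)],[np.sin(a),np.cos(a)]])
B=W.copy(); B[...,:2]=(W[...,:2]-O)@R
inb=(abs(B[...,0])<.2)&(abs(B[...,1])<.3)
rep("board frame",inb&(V<60)&(z>.036)&(z<.06)&(abs(B[...,1])<.18),B,"dark plate",60)
rep("board frame",inb&(S>60)&(V>=60)&(z>.03)&(z<.06)&(B[...,1]>-.178),B,"pale plate",60)
rep("board frame",inb&(S>60)&(H<13)&(z>.046)&(z<.064)&(B[...,1]<-.17),B,"block (want 0,-222)",60)
E
python3 look.py top; python3 plan.py 0.5026 0.3654 0.13 186
```

```text
board frame dark plate px [312. 170.] n 930 mean [0.0019 0.1181 0.047 ] rect c [  1.8 118.4] size [91.9 98.2] ang 88.5 z5,95 [0.0428 0.0511]
board frame dark plate px [350. 178.] n 944 mean [-0.0159 -0.001   0.047 ] rect c [-15.4  -1.4] size [92.6 98.3] ang 86.8 z5,95 [0.0427 0.051 ]
board frame block (want 0,-222) px [421. 176.] n 371 mean [ 2.000e-04 -2.186e-01  5.400e-02] rect c [  -0.5 -221.5] size [59.2 62. ] ang 1.5 z5,95 [0.0492 0.0581]
t 8.7 at [ 0.6336 -0.2385  0.1788] yaw 86.79 open 0.0856 F [ 0.4 -0.7  2.7]
spin units -14.43; slide units in tool axes at target yaw x 2.24 y 20.48 z 1.63; at present yaw x 19.85 y -5.49
```

Call:
{"api": "jog_arm", "payload": {"fingers": [1,1,1,1,1,1,1,1,1,1,1,1,1,1,1,1,1,1,1,1], "slide": [[1,-0.27,0],[1,-0.27,0],[1,-0.27,0],[1,-0.27,0],[1,-0.27,0],[1,-0.27,0],[1,-0.27,0],[1,-0.27,0],[1,-0.27,0],[1,-0.27,0],[1,-0.27,0],[1,-0.27,0],[1,-0.27,0],[1,-0.27,0],[1,-0.27,0],[1,-0.27,0],[1,-0.27,0],[1,-0.27,0],[1,-0.27,0],[0.8,-0.27,0]], "spin": [0,0,0,0,0,0,0,0,0,0,0,0,0,0,0,0,0,0,0,0]}}

```text
time_s: 10.65
tcp_pos: [0.5021, 0.3672, 0.1723]
eef_rot: [3.141, -0.002, 1.516]
ft_force: [0.1, -0.1, 0.2]
opening: 0.085
gripper_force: 0.0
```

Call:
{"api": "jog_arm", "payload": {"fingers": [1,1,1,1,1,1,1,1,1,1,1,1,1,1,1,1], "slide": [[0,0,0],[0,0,0],[0,0,0],[0,0,0],[0,0,0],[0,0,0],[0,0,0],[0,0,0],[0,0,0],[0,0,0],[0,0,0],[0,0,0],[0,0,0],[0,0,0],[0,0,0],[0,0,0]], "spin": [-1,-1,-1,-1,-1,-1,-1,-1,-1,-1,-1,-1,-1,-1,-0.43,0]}}

```text
time_s: 12.25
tcp_pos: [0.5029, 0.3649, 0.1722]
eef_rot: [3.141, 0.001, -3.037]
ft_force: [-0.2, 0.2, 0.2]
opening: 0.0855
gripper_force: 0.0
```

```bash
python3 plan.py 0.5026 0.3654 0.056 186
```

```text
t 12.2 at [0.5029 0.3649 0.1722] yaw -174.01 open 0.0855 F [-0.2  0.2  0.2]
spin units -0.00; slide units in tool axes at target yaw x 0.01 y 0.02 z 3.87; at present yaw x 0.01 y 0.02
```

Call:
{"api": "jog_arm", "payload": {"fingers": [1,1,1,1,1,1,1,1,0,0,0,0,0,0,0,0,0,0,0], "slide": [[0,-0.12,0.6],[0,0,0.6],[0,0,0.6],[0,0,0.6],[0,0,0.6],[0,0,0.6],[0,0,0.27],[0,0.12,0],[0,0,0],[0,0,0],[0,0,0],[0,0,0],[0,0,0],[0,0,0],[0,0,0],[0,0,0],[0,0,0],[0,0,0],[0,0,0]], "spin": [0,0,0,0,0,0,0,0,0,0,0,0,0,0,0,0,0,0,0]}}

```text
time_s: 14.15
tcp_pos: [0.5033, 0.3652, 0.0569]
eef_rot: [3.141, 0.002, -3.039]
ft_force: [-1.7, -2.8, 5.8]
opening: 0.0439
gripper_force: 67.0
```

```bash
python3 plan.py 0.5026 0.3654 0.056 186;python3 look.py top
```

```text
t 14.2 at [0.5033 0.3652 0.0569] yaw -174.1 open 0.0439 F [-1.7 -2.8  5.8]
spin units -0.01; slide units in tool axes at target yaw x 0.02 y 0.01 z 0.03; at present yaw x 0.02 y 0.01
board frame dark plate px [312. 170.] n 948 mean [0.002  0.1179 0.0469] rect c [  2.1 117.5] size [94.9 98.1] ang 87.4 z5,95 [0.0425 0.0512]
board frame dark plate px [350. 178.] n 953 mean [-0.0158 -0.0013  0.047 ] rect c [-16.8  -1.6] size [ 93.5 100.1] ang 86.1 z5,95 [0.0425 0.0516]
board frame block (want 0,-222) px [422. 177.] n 407 mean [-0.0007 -0.2214  0.0542] rect c [-2.000e-01 -2.216e+02] size [59.4 62.8] ang 1.2 z5,95 [0.0496 0.0584]
```

Call:
{"api": "jog_arm", "payload": {"fingers": [0,0,0,0,0,0,0,1,1,1,1,1,1,1,1,1,1,1,1,1], "slide": [[0,0,0],[0,0,0],[0,0,0],[0,0,0],[0,0,0],[0,0,0],[0,0,0],[0,0,0],[0,0,0],[0,0,0],[0,0,0],[0,-0.1,0],[0,0,0],[0,0,0],[0,0,-0.6],[0,0,-0.9],[0,0,-0.9],[0,0,-0.9],[0,0,-0.7],[0,0,0]], "spin": [0,0,0,0,0,0,0,0,0,0,0,0,0,0,0,0,0,0,0,0]}}

```text
time_s: 16.2
tcp_pos: [0.504, 0.3641, 0.1785]
eef_rot: [3.137, 0.005, -3.036]
ft_force: [1.2, 0.4, -0.1]
opening: 0.0852
gripper_force: 0.0
```

Call:
{"api": "jog_arm", "payload": {"fingers": [0,0,0,0,0,0,0,0,0,0,0,0,0,0,0,0], "slide": [[0,0,0],[0,0,0],[0,0,0],[0,0,0],[0,0,0],[0,0,0],[0,0,0],[0,0,0],[0,0,0],[0,0,0],[0,0,0],[0,0,0],[0,0,0],[0,0,0],[0,0,0],[0,0,0]], "spin": [1,1,1,1,1,1,1,1,1,1,1,1,1,1,0.43,0]}}

```text
time_s: 17.8
tcp_pos: [0.5019, 0.3624, 0.1738]
eef_rot: [-3.141, 0.001, 1.516]
ft_force: [0.0, 0.7, -0.1]
opening: 0.0
gripper_force: 0.0
```

```bash
cat > bplan.py <<'E'
import sys,math,os
x,y=float(sys.argv[1])/1000,float(sys.argv[2])/1000; a=math.radians(-3.2)
X=.6436+x*math.cos(a)-y*math.sin(a); Y=-.018+x*math.sin(a)+y*math.cos(a)
os.execvp("python3",["python3","plan.py",str(X),str(Y),str(float(sys.argv[3])/1000),"86.8"])
E
python3 look.py wrist w2.png; python3 bplan.py 62 0 100
```

```text
t 17.9 at [0.502  0.3623 0.174 ] yaw 86.92 open 0.0002 F [-0.  -0.4 -0.6]
spin units 0.02; slide units in tool axes at target yaw x -12.39 y 7.49 z 2.47; at present yaw x -12.41 y 7.46
```

View pics/w2.png

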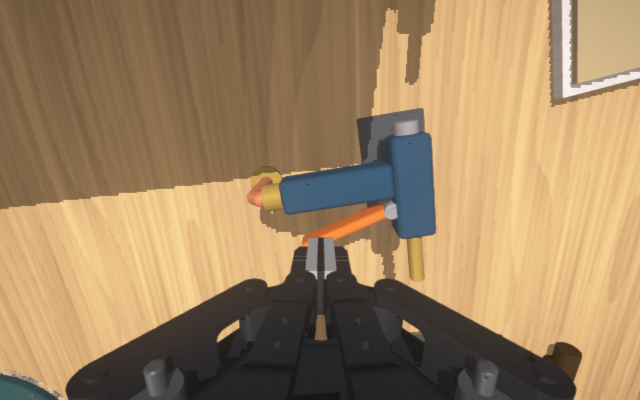

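Call:
{"api": "jog_arm", "payload": {"fingers": [0,0,0,0,0,0,0,0,0,0,0,0,0,0,0], "slide": [[-0.95,0.57,0],[-0.95,0.57,0],[-0.95,0.57,0],[-0.95,0.57,0],[-0.95,0.57,0],[-0.95,0.57,0.3],[-0.95,0.57,0.3],[-0.95,0.57,0.3],[-0.95,0.57,0.3],[-0.95,0.57,0.3],[-0.95,0.57,0.3],[-0.95,0.57,0.3],[-0.95,0.57,0.3],[0,0,0.07],[0,0,0]], "spin": [0,0,0,0,0,0,0,0,0,0,0,0,0,0,0]}}

```text
time_s: 19.35
tcp_pos: [0.7034, -0.0211, 0.0996]
eef_rot: [-3.14, -0.0, 1.514]
ft_force: [-0.4, 1.5, -0.6]
opening: -0.0001
gripper_force: 0.0
```

```bash
python3 bplan.py 60 -1 45
python3 - <<'E'
from m import *
im=get("wrist")
hsv,W,on,z=masks(im); V=hsv[...,2]; S=hsv[...,1]
rep("w",on&(V<60)&(z>.036)&(z<.056)&(abs(W[...,1])<.16),W,"dark",300)
print("board z",np.median(z[on&(S<70)&(V>60)&(z>.036)&(z<.046)]))
E
```

```text
t 19.4 at [ 0.7034 -0.0211  0.0996] yaw 86.75 open -0.0001 F [-0.4  1.5 -0.6]
spin units -0.01; slide units in tool axes at target yaw x -0.04 y 0.00 z 1.82; at present yaw x -0.04 y 0.00
w dark px [206.  56.] n 11716 mean [0.6381 0.0902 0.0473] rect c [639.4  88.2] size [66.6 74.6] ang 86.6 z5,95 [0.0461 0.0485]
w dark px [239. 216.] n 9383 mean [ 0.6436 -0.0171  0.0473] rect c [642.1 -20.2] size [92.6 70.9] ang 84.5 z5,95 [0.0462 0.0483]
board z 0.04226847337367336
```

Call:
{"api": "jog_arm", "payload": {"fingers": [0,0,0,0,0,0,0,0,0,0,0,0], "slide": [[0,0,0.6],[0,0,0.6],[0,0,0.4],[0,0,0.22],[0,0,0],[0,-0.25,0],[0,-0.25,0],[0,-0.25,0],[0,-0.25,0],[0,-0.25,0],[0,-0.25,0],[0,-0.17,0]], "spin": [0,0,0,0,0,0,0,0,0,0,0,0]}}

```text
time_s: 20.6
tcp_pos: [0.6546, -0.0174, 0.0472]
eef_rot: [3.139, -0.0, 1.515]
ft_force: [4.0, -0.7, 4.1]
opening: -0.0004
gripper_force: 2.3
```

```bash
python3 bplan.py 10 -1 45; python3 look.py top; python3 look.py scene
```

```text
t 20.6 at [ 0.6546 -0.0174  0.0472] yaw 86.81 open -0.0004 F [ 4.  -0.7  4.1]
spin units 0.00; slide units in tool axes at target yaw x -0.07 y -0.03 z 0.07; at present yaw x -0.07 y -0.03
board frame dark plate px [311. 170.] n 930 mean [0.0022 0.1185 0.0472] rect c [  2.5 118.1] size [93.  98.9] ang 87.7 z5,95 [0.0428 0.0516]
board frame block (want 0,-222) px [422. 177.] n 404 mean [-0.001  -0.2215  0.0543] rect c [-1.000e-01 -2.218e+02] size [60.2 63.1] ang 1.3 z5,95 [0.0502 0.0583]
board frame dark plate px [343. 205.] n 611 mean [0.0113 0.1229 0.0477] rect c [  1.6 118.2] size [ 93.7 102.4] ang 86.4 z5,95 [0.0432 0.0523]
board frame dark plate px [307. 234.] n 626 mean [-0.0119 -0.0303  0.0466] rect c [ -7.3 -33.6] size [107.8 124.6] ang 17.7 z5,95 [0.0406 0.0517]
board frame dark plate px [285. 262.] n 220 mean [-0.0008 -0.1415  0.0426] rect c [  -2.4 -139.1] size [68.6 71.8] ang 0.0 z5,95 [0.0383 0.0478]
board frame block (want 0,-222) px [267. 282.] n 447 mean [ 0.0034 -0.2238  0.0542] rect c [   1.7 -223.2] size [64.1 62.9] ang 0.4 z5,95 [0.0497 0.0586]
```

Run:
```python
from m import *
im=get("scene"); cv2.imwrite("pics/s3.png",cv2.resize(im["pixels"][160:320,220:420,::-1],None,fx=4,fy=3.7))
print(arm.get_obs()["tcp_pos"])
```

```text
[ 0.65411979 -0.01731331  0.04718136]
```

View pics/s3.png

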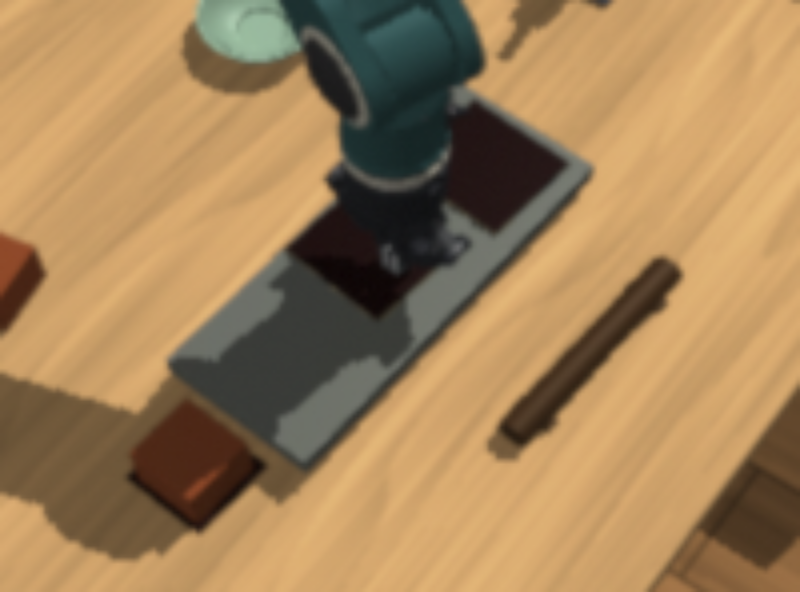

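The crop shows the fingertip riding on the central plate's top (390,250), not behind its edge, so I back off and go lower.

Call:
{"api": "jog_arm", "payload": {"fingers": [0,0,0,0,0,0,0,0,0], "slide": [[0,0,-0.7],[0,0.9,0],[0,0.9,0],[0,0,0],[0,0,0.3],[0,0,0.3],[0,0,0.1],[0,0,0],[0,0,0]], "spin": [0,0,0,0,0,0,0,0,0]}}

```text
time_s: 21.65
tcp_pos: [0.7077, -0.0204, 0.0461]
eef_rot: [-3.141, -0.0, 1.515]
ft_force: [0.4, 0.0, 0.4]
opening: -0.0
gripper_force: 0.0
```

```bash
python3 bplan.py 10 -1 43.5; python3 look.py wrist
```

```text
t 21.6 at [ 0.7077 -0.0204  0.0461] yaw 86.81 open -0.0 F [0.4 0.  0.4]
spin units 0.00; slide units in tool axes at target yaw x -0.07 y -1.80 z 0.09; at present yaw x -0.07 y -1.80
board frame dark plate px [165.  59.] n 21169 mean [-0.0068  0.0983  0.0473] rect c [-5.5 97.2] size [50.4 87.8] ang 89.9 z5,95 [0.0462 0.0484]
board frame dark plate px [192. 235.] n 16068 mean [-0.0061  0.0111  0.0473] rect c [-6.1 -0.3] size [89.6 80.5] ang 87.3 z5,95 [0.0463 0.0482]
board frame pale plate px [274.  56.] n 4809 mean [0.0427 0.0996 0.0473] rect c [39.9 96.8] size [51.3 24.8] ang 89.1 z5,95 [0.0462 0.0484]
board frame pale plate px [331.  44.] n 69 mean [0.0687 0.1057 0.0416] rect c [ 68.7 105.6] size [ 0.1 28.7] ang 0.6 z5,95 [0.0405 0.0427]
board frame pale plate px [116. 251.] n 7496 mean [-0.0498  0.0009  0.0471] rect c [-18.6  -1.2] size [ 92.9 105.9] ang 86.9 z5,95 [0.0459 0.0482]
board frame pale plate px [265. 208.] n 129 mean [0.0346 0.0268 0.0469] rect c [33.8 26.2] size [18.7  4.5] ang 86.9 z5,95 [0.0439 0.048 ]
board frame pale plate px [341. 250.] n 63 mean [0.0741 0.0077 0.0568] rect c [74.2  7.7] size [1.2 5.9] ang 89.6 z5,95 [0.0538 0.0594]
```

Call:
{"api": "jog_arm", "payload": {"fingers": [0,0,0,0,0,0,0,0,0,0,0], "slide": [[0,0,0.1],[0,0,0],[0,-0.2,0],[0,-0.25,0],[0,-0.25,0],[0,-0.25,0],[0,-0.25,0],[0,-0.25,0],[0,-0.25,0],[0,-0.1,0],[0,0,0]], "spin": [0,0,0,0,0,0,0,0,0,0,0]}}

```text
time_s: 22.8
tcp_pos: [0.6536, -0.0173, 0.0433]
eef_rot: [-3.141, -0.0, 1.515]
ft_force: [0.2, -0.1, -0.1]
opening: -0.0
gripper_force: 0.0
```

```bash
cat > edge.py <<'E'
from m import *
import sys
im=get("wrist"); hsv,W,on,z=masks(im)
if len(sys.argv)>2: save(im,sys.argv[2])
O=np.array([.6436,-.018]); a=np.radians(-3.2); R=np.array([[np.cos(a),-np.sin(a)],[np.sin(a),np.cos(a)]])
B=W.copy(); B[...,:2]=(W[...,:2]-O)@R
y0=float(sys.argv[1])/1000
for lo,hi in((.015,.04),(-.04,-.015)):
    m=(B[...,1]-y0>lo)&(B[...,1]-y0<hi)&(z>.0445)&(z<.051)&(abs(B[...,0])<.16)
    if m.sum(): print("plate x range",(np.percentile(B[m][:,0],[.5,99.5])*1000).round(1),m.sum(), "z",np.median(z[m]).round(4))
E
python3 bplan.py 10 -1 43.5; python3 edge.py -1
```

```text
t 22.8 at [ 0.6536 -0.0173  0.0433] yaw 86.81 open -0.0 F [ 0.2 -0.1 -0.1]
spin units 0.00; slide units in tool axes at target yaw x -0.08 y 0.00 z -0.01; at present yaw x -0.08 y 0.00
plate x range [-97.3   1.9] 8758 z 0.0472
plate x range [-97.6 -16.4] 2627 z 0.0472
```

Call:
{"api": "jog_arm", "payload": {"fingers": [0,0,0,0,0], "slide": [[0,-0.2,0],[0,-0.2,0],[0,-0.15,0],[0,-0.07,0],[0,0,0]], "spin": [0,0,0,0,0]}}

```text
time_s: 23.35
tcp_pos: [0.6349, -0.0162, 0.0431]
eef_rot: [-3.141, -0.0, 1.515]
ft_force: [0.0, -0.0, 0.6]
opening: 0.0001
gripper_force: 0.0
```

```bash
python3 edge.py -1; python3 bplan.py -108 -1 80
```

```text
plate x range [-115.7  -16.6] 8762 z 0.0472
plate x range [-116.   -35.3] 2588 z 0.0472
t 23.4 at [ 0.6351 -0.0163  0.0431] yaw 86.81 open -0.0 F [-0.4 -0.3  0.1]
spin units 0.00; slide units in tool axes at target yaw x -0.08 y -3.31 z -1.23; at present yaw x -0.07 y -3.31
```

Call:
{"api": "jog_arm", "payload": {"fingers": [0,0,0,0.5,0.5,0.5,0.5,0.5,0.5], "slide": [[0,0.1,0],[0,0,-0.8],[0,0,-0.8],[0,-1,0],[0,-1,0],[0,-1,0],[-0.06,-1,0],[0,-0.1,0],[0,0,0]], "spin": [0,0,0,0,0,0,0,0,0]}}

```text
time_s: 24.3
tcp_pos: [0.5157, -0.0113, 0.0915]
eef_rot: [3.141, -0.0, 1.515]
ft_force: [0.8, 0.1, 0.9]
opening: 0.0425
gripper_force: 0.0
```

```bash
python3 bplan.py -129 -1 60
python3 - <<'E'
from m import *
im=get("wrist"); o=im["obs"]; W=im["W"]; p=o["tcp_pos"]; save(im,"w4.png")
a=np.radians(-3.2); R=np.array([[np.cos(a),-np.sin(a)],[np.sin(a),np.cos(a)]])
B=W-p; B[...,:2]=B[...,:2]@R
m=(abs(B[...,0])<.07)&(abs(B[...,1])<.02)&(B[...,2]>-.02)&(B[...,2]<.05)&(im["depth"]>0)
q=B[m]*1000; print(len(q))
for lo in range(-20,50,5):
    s=q[(q[:,2]>=lo)&(q[:,2]<lo+5)]
    for side in(-1,1):
        t=s[s[:,0]*side>0]
        if len(t)>3: print(lo,side,len(t),"x",np.percentile(t[:,0],[2,98]).round(1),"y",np.percentile(t[:,1],[2,98]).round(1))
E
python3 look.py top
```

```text
t 24.3 at [ 0.5157 -0.0113  0.0915] yaw 86.81 open 0.0425 F [0.8 0.1 0.9]
spin units 0.00; slide units in tool axes at target yaw x -0.02 y -0.03 z 1.05; at present yaw x -0.02 y -0.03
4298
0 -1 28 x [-21.9 -21.6] y [-10.3   7.4]
0 1 27 x [20.8 21.1] y [-9.9  7.3]
5 -1 104 x [-32.3 -21.6] y [-10.  11.]
5 1 102 x [20.8 32.2] y [-10.6  11. ]
10 -1 161 x [-34.9 -21.6] y [-9.5 11. ]
10 1 163 x [20.8 34.1] y [-9.2 10.9]
15 -1 180 x [-34.9 -21.6] y [-10.2  11.1]
15 1 182 x [20.8 34.2] y [-10.6  10.9]
20 -1 208 x [-35.  -21.6] y [-9.8 11. ]
20 1 203 x [20.8 34.4] y [-9.8 11. ]
25 -1 221 x [-35.  -21.6] y [-9.6 11.1]
25 1 224 x [20.8 34.3] y [-10.6  11. ]
30 -1 216 x [-34.7 -21.6] y [-10.5  11. ]
30 1 221 x [20.7 33.8] y [-9.7 11. ]
35 -1 366 x [-27.7 -21.6] y [-10.6  11.1]
35 1 358 x [20.8 27.1] y [-10.8  10.9]
40 -1 198 x [-40.4 -21.8] y [-8.8 12.2]
40 1 208 x [21.2 40.1] y [-5.6 12.6]
45 -1 470 x [-50.5 -23.7] y [ 6.1 13.4]
45 1 458 x [22.8 49.7] y [ 6.  13.2]
board frame dark plate px [312. 170.] n 943 mean [0.0019 0.1182 0.0469] rect c [  1.9 117.8] size [93.3 98.4] ang 88.3 z5,95 [0.0427 0.0509]
board frame dark plate px [350. 184.] n 337 mean [-0.0357 -0.0041  0.0469] rect c [-45.9  -5.1] size [56.9 94.1] ang 0.2 z5,95 [0.0426 0.051 ]
board frame block (want 0,-222) px [422. 177.] n 405 mean [-0.0007 -0.2216  0.054 ] rect c [  -0.3 -221.8] size [59.3 63.3] ang 2.5 z5,95 [0.0493 0.0582]
```

View pics/w4.png

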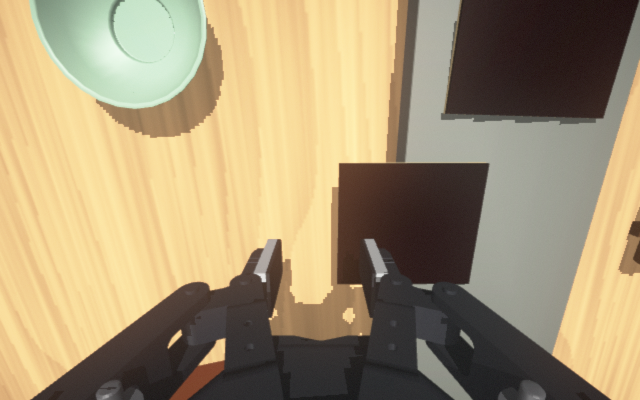

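Call:
{"api": "jog_arm", "payload": {"fingers": [0.5,0.5,0.5,0.5,0.5,0.5,0.5,0.5,0.5,0.5,0.5,0.5], "slide": [[0,-0.16,0.5],[0,0,0.5],[0,0,0.4],[0,0,0.4],[0,0,0.4],[0,0,0.4],[0,0,0.28],[0,0,0],[0,0.18,0],[0,0.18,0],[0,0.1,0],[0,0,0]], "spin": [0,0,0,0,0,0,0,0,0,0,0,0]}}

```text
time_s: 25.6
tcp_pos: [0.5112, -0.0112, 0.0049]
eef_rot: [-3.115, -0.006, 1.514]
ft_force: [-39.0, 1.5, 50.8]
opening: 0.0427
gripper_force: 30.9
```

```bash
python3 bplan.py -117 -1 5
python3 - <<'E'
from m import *
im=get("wrist"); save(im,"w5.png"); W=im["W"]
O=np.array([.6436,-.018]); a=np.radians(-3.2); R=np.array([[np.cos(a),-np.sin(a)],[np.sin(a),np.cos(a)]])
B=W.copy(); B[...,:2]=(W[...,:2]-O)@R
m=(B[...,1]>.015)&(B[...,1]<.04)&(B[...,0]>-.115)&(B[...,0]<.0)&(W[...,2]>-.01)&(W[...,2]<.13)
q=B[m]*1000
for x in range(-115,0,8):
    s=q[(q[:,0]>=x)&(q[:,0]<x+8)]
    if len(s)>5: print(x,len(s),np.percentile(s[:,2],[5,50,95]).round(1))
E
```

```text
t 25.6 at [ 0.5112 -0.0112  0.0049] yaw 86.77 open 0.0427 F [-39.    1.5  50.8]
spin units -0.00; slide units in tool axes at target yaw x -0.01 y 0.52 z -0.00; at present yaw x -0.01 y 0.52
-115 3090 [  0.   85.8 103.5]
-107 1276 [ 6.9 13.  84.4]
-99 1147 [15.9 20.9 25.3]
-91 1475 [24.6 30.4 35.1]
-83 1899 [ 0.7 40.1 44.8]
-75 2531 [ 0.8 49.8 54.7]
-67 3225 [54.  59.8 64.5]
-59 4348 [64.2 69.6 74.4]
-51 3257 [43.  76.9 79.8]
-43 274 [41.4 42.2 43.2]
-35 360 [41.2 42.2 43.2]
-27 453 [41.1 42.2 43.3]
-19 539 [41.3 42.2 43.2]
-11 158 [41.2 42.1 43. ]
```

View pics/w5.png

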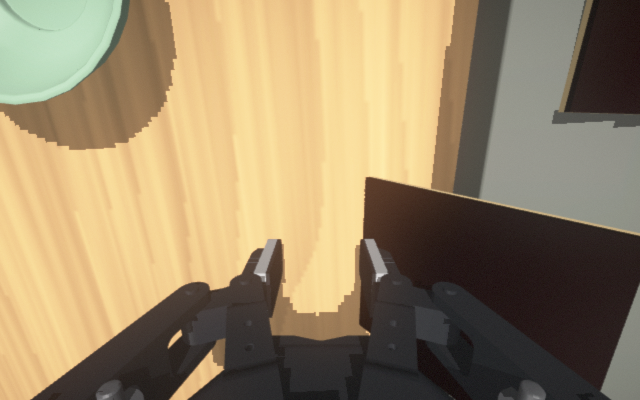

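The plate stands tilted about 50° on the board's edge with the finger wedged on its foot; I ease up before pushing on.

Call:
{"api": "jog_arm", "payload": {"fingers": [0.5,0.5,0.5,0.5], "slide": [[0,0,-0.15],[0,0,-0.15],[0,0,0],[0,0,0]], "spin": [0,0,0,0]}}

```text
time_s: 26.05
tcp_pos: [0.5247, -0.012, 0.014]
eef_rot: [-3.141, -0.0, 1.515]
ft_force: [-4.9, -0.4, 8.4]
opening: 0.0424
gripper_force: 4.1
```

```bash
cat > tilt.py <<'E'
from m import *
import sys
im=get("wrist"); W=im["W"]
if len(sys.argv)>2: save(im,sys.argv[2])
O=np.array([.6436,-.018]); a=np.radians(-3.2); R=np.array([[np.cos(a),-np.sin(a)],[np.sin(a),np.cos(a)]])
B=W.copy(); B[...,:2]=(W[...,:2]-O)@R; y0=float(sys.argv[1])/1000
m=(abs(B[...,1]-y0)>.015)&(abs(B[...,1]-y0)<.04)&(B[...,0]>-.115)&(B[...,0]<.06)&(W[...,2]>-.01)&(W[...,2]<.13)
q=B[m]*1000
for z in range(4,120,8):
    s=q[(q[:,2]>=z)&(q[:,2]<z+8)]
    if len(s)>5: print(z,len(s),np.percentile(s[:,0],[5,50,95]).round(1))
E
python3 bplan.py -117 -1 5; python3 tilt.py -1
```

```text
t 26.1 at [ 0.5247 -0.012   0.014 ] yaw 86.82 open 0.0424 F [-4.9 -0.4  8.4]
spin units 0.00; slide units in tool axes at target yaw x -0.01 y 0.07 z 0.30; at present yaw x -0.01 y 0.07
4 616 [-96.5 -94.6 -92.5]
12 532 [-92.3 -90.3 -88.2]
20 586 [-88.1 -86.  -84.1]
28 711 [-84.  -81.8 -79.8]
36 9096 [-77.5   4.7  31.8]
44 1188 [-75.6 -73.3 -71.5]
52 1625 [-71.6 -69.5 -67.3]
60 1893 [-67.4 -65.3 -63.2]
68 2074 [-63.3 -61.1 -58.9]
76 2792 [-97.3 -57.1 -54.6]
84 4203 [-101.1  -53.1  -48.6]
92 1086 [-106.2 -100.4  -94.7]
100 1103 [-108.4 -102.3  -96.9]
108 1601 [-110.6 -105.2  -99.4]
```

Call:
{"api": "jog_arm", "payload": {"fingers": [0.5,0.5,0.5,0.5], "slide": [[0,0.16,0],[0,0.15,0],[0,0,0],[0,0,0]], "spin": [0,0,0,0]}}

```text
time_s: 26.5
tcp_pos: [0.5251, -0.0119, 0.0141]
eef_rot: [-3.124, -0.004, 1.515]
ft_force: [-31.4, 0.9, 40.1]
opening: 0.0426
gripper_force: 18.2
```

```bash
python3 bplan.py -117 -1 5; python3 tilt.py -1
```

```text
t 26.5 at [ 0.5251 -0.0119  0.0141] yaw 86.8 open 0.0426 F [-31.4   0.9  40.1]
spin units 0.00; slide units in tool axes at target yaw x -0.02 y 0.05 z 0.30; at present yaw x -0.02 y 0.05
4 617 [-96.3 -94.5 -92.3]
12 506 [-92.2 -90.1 -88.2]
20 601 [-88.  -85.8 -83.7]
28 685 [-83.7 -81.6 -79.6]
36 9357 [-77.1   3.6  30. ]
44 1183 [-75.2 -72.9 -71. ]
52 1668 [-71.2 -69.  -66.9]
60 1940 [-66.9 -64.8 -62.7]
68 2113 [-62.9 -60.7 -58.4]
76 2807 [-95.7 -56.6 -54.2]
84 4218 [-99.4 -52.7 -47.9]
92 1079 [-104.3  -98.6  -92.9]
100 1094 [-106.5 -100.5  -94.9]
108 1580 [-108.4 -102.9  -97.2]
```

Call:
{"api": "jog_arm", "payload": {"fingers": [0.5,0.5,0.5,0.5], "slide": [[0,0,-0.15],[0,0,-0.15],[0,0,0],[0,0,0]], "spin": [0,0,0,0]}}

```text
time_s: 26.95
tcp_pos: [0.5287, -0.012, 0.0213]
eef_rot: [-3.131, -0.001, 1.516]
ft_force: [-12.9, 0.9, 7.2]
opening: 0.0427
gripper_force: 5.6
```

```bash
python3 bplan.py -117 -1 5; python3 tilt.py -1
```

```text
t 26.9 at [ 0.5287 -0.012   0.0213] yaw 86.83 open 0.0427 F [-12.9   0.9   7.2]
spin units 0.00; slide units in tool axes at target yaw x -0.02 y -0.07 z 0.54; at present yaw x -0.02 y -0.07
4 642 [-95.8 -93.8 -91.9]
12 571 [-91.8 -89.9 -87.9]
20 513 [-87.7 -85.6 -83.7]
28 575 [-83.5 -81.5 -79.7]
36 11285 [-76.2   8.   40.4]
44 842 [-75.5 -73.4 -71.3]
52 1220 [-71.3 -69.1 -67.3]
60 1653 [-67.4 -65.3 -63.2]
68 1961 [-63.4 -61.2 -59.1]
76 2079 [-59.3 -57.2 -55. ]
84 3284 [-92.9 -53.  -48. ]
92 901 [-99.2 -93.2 -86.5]
100 1109 [-101.5  -95.7  -90.2]
108 1125 [-103.9  -97.8  -92.1]
116 1446 [-105.6 -100.1  -94.4]
```

Call:
{"api": "jog_arm", "payload": {"fingers": [0.5,0.5,0.5,0.5,0.5,1,1,1,1,1], "slide": [[0,-0.3,-0.1],[0,-0.6,0],[0,-0.3,-0.9],[0,0,-0.9],[0,0,-0.9],[0,0,-0.9],[0,0,-0.8],[0,0.9,0],[0,0.9,0],[0,0,0]], "spin": [0,0,0,0,0,0,0,0,0,0]}}

```text
time_s: 28.0
tcp_pos: [0.556, -0.0134, 0.1586]
eef_rot: [3.136, 0.001, 1.516]
ft_force: [-0.7, 0.8, 0.2]
opening: 0.0856
gripper_force: 0.0
```

```bash
python3 bplan.py -76 -2 50; python3 tilt.py -1 w6.png
```

```text
t 28.0 at [ 0.556  -0.0134  0.1586] yaw 86.86 open 0.0856 F [-0.7  0.8  0.2]
spin units 0.01; slide units in tool axes at target yaw x -0.06 y 0.39 z 3.62; at present yaw x -0.06 y 0.39
4 159 [-95.5 -93.9 -91.9]
12 188 [-91.9 -89.8 -87.8]
20 192 [-87.8 -85.8 -83.8]
28 209 [-83.8 -81.8 -79.9]
36 5496 [-41.2   8.   54.8]
44 266 [-75.9 -73.6 -22.1]
52 277 [-71.9 -69.8 -67.9]
60 293 [-67.7 -65.9 -63.9]
68 322 [-63.8 -61.9 -59.9]
76 361 [-59.8 -57.9 -55.9]
84 648 [-55.7 -52.6 -48.1]
92 46 [-52.2 -51.6 -50.2]
```

Call:
{"api": "jog_arm", "payload": {"fingers": [1,1,1,1,1,1,1,1,0,0,0,0,0,0,0,0,0], "slide": [[-0.06,0.39,0],[0,0,0.7],[0,0,0.7],[0,0,0.7],[0,0,0.7],[0,0,0.5],[0,0,0.32],[0,0,0],[0,0,0],[0,0,0],[0,0,0],[0,0,0],[0,0,0],[0,0,0],[0,0,0],[0,0,0],[0,0,0]], "spin": [0,0,0,0,0,0,0,0,0,0,0,0,0,0,0,0,0]}}

```text
time_s: 29.75
tcp_pos: [0.5636, -0.0159, 0.0491]
eef_rot: [3.141, 0.0, 1.515]
ft_force: [0.7, 0.6, -0.2]
opening: 0.0045
gripper_force: 60.4
```

```bash
python3 bplan.py -76 -2 50; python3 tilt.py -1
```

```text
t 29.8 at [ 0.5636 -0.0159  0.0491] yaw 86.82 open 0.0045 F [ 0.7  0.6 -0.2]
spin units 0.00; slide units in tool axes at target yaw x 0.01 y 0.13 z -0.03; at present yaw x 0.01 y 0.13
20 20 [-71.2 -71.2 -71.2]
28 39 [-71.2 -71.2 -71.1]
36 15748 [-61.5   2.4  54.1]
44 19 [-50.3  11.2  56.3]
92 291 [-82.7 -80.6 -78.1]
100 599 [-82.7 -80.2 -78.1]
108 98 [-96.5 -86.4 -64.1]
116 964 [-96.6 -74.8 -64.2]
```

Call:
{"api": "jog_arm", "payload": {"fingers": [0,0,0,0,0,0,0,0,0,0], "slide": [[0,0,-0.6],[0,0,-0.8],[0,0,-0.8],[0,0.7,0],[0,0.85,0],[0,0.85,0],[0,0.85,0],[0,0.83,0],[0,0,0],[0,0,0]], "spin": [0,0,0,0,0,0,0,0,0,0]}}

```text
time_s: 30.8
tcp_pos: [0.6852, -0.0229, 0.1145]
eef_rot: [-3.14, 0.0, 1.515]
ft_force: [0.5, 0.8, -0.9]
opening: 0.0044
gripper_force: 60.4
```

```bash
python3 bplan.py 42 0 84
python3 - <<'E'
from m import *
O=np.array([.6436,-.018]); a=np.radians(-3.2); R=np.array([[np.cos(a),-np.sin(a)],[np.sin(a),np.cos(a)]])
p=arm.get_obs()["tcp_pos"]; print("tcp board",((p[:2]-O)@R*1000).round(1))
im=get("scene"); B=im["W"].copy(); B[...,:2]=(B[...,:2]-O)@R; V=cv2.cvtColor(im["pixels"],cv2.COLOR_RGB2HSV)
cv2.imwrite("pics/s7.png",cv2.resize(im["pixels"][130:290,240:420,::-1],None,fx=4,fy=3.7))
E
```

```text
t 30.8 at [ 0.6852 -0.0229  0.1145] yaw 86.81 open 0.0044 F [ 0.5  0.8 -0.9]
spin units 0.00; slide units in tool axes at target yaw x 0.09 y 0.01 z 1.02; at present yaw x 0.09 y 0.01
tcp board [41.8 -2.6]
```

View pics/s7.png

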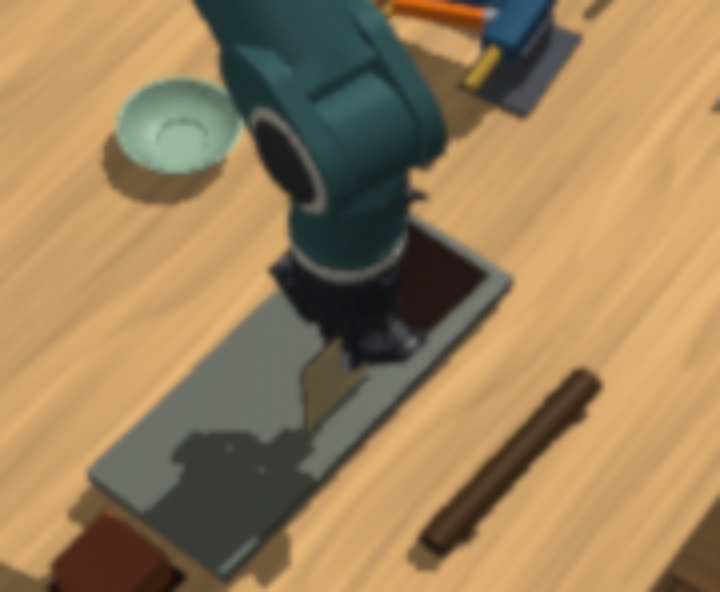

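The crop shows the plate held upright over the board at (335,385), pale face to the rear, as wanted.

Call:
{"api": "jog_arm", "payload": {"fingers": [0,0,0,0,0], "slide": [[0.05,0,0.4],[0,0,0.4],[0,0,0.15],[0,0,0],[0,0,0]], "spin": [0,0,0,0,0]}}

```text
time_s: 31.35
tcp_pos: [0.6857, -0.0207, 0.0904]
eef_rot: [3.141, -0.003, 1.516]
ft_force: [-9.1, 3.2, 26.0]
opening: 0.0042
gripper_force: 64.3
```

Call:
{"api": "jog_arm", "payload": {"fingers": [0,0], "slide": [[0,0,0.1],[0,0,0]], "spin": [0,0]}}

```text
time_s: 31.55
tcp_pos: [0.686, -0.0206, 0.0903]
eef_rot: [3.141, -0.004, 1.516]
ft_force: [-15.0, 3.1, 41.7]
opening: 0.0039
gripper_force: 66.8
```

Call:
{"api": "jog_arm", "payload": {"fingers": [0,0,0.12,0.25,0.25,0.25,0.25,0.25,0.25,0.25,0.25], "slide": [[0,0,-0.12],[0,0,-0.04],[0,0,0],[0,0,0],[0,0,0],[0,-0.15,0],[0,-0.2,0],[0,-0.2,0],[0,-0.2,0],[0,-0.1,0],[0,0,0]], "spin": [0,0,0,0,0,0,0,0,0,0,0]}}

```text
time_s: 32.65
tcp_pos: [0.6598, -0.0197, 0.0886]
eef_rot: [-3.142, -0.0, 1.515]
ft_force: [-0.2, -0.1, 0.1]
opening: 0.0214
gripper_force: 0.0
```

```bash
python3 bplan.py 42 0 92; python3 tilt.py -1
```

```text
t 32.6 at [ 0.6598 -0.0197  0.0886] yaw 86.81 open 0.0214 F [-0.2 -0.1  0.1]
spin units 0.00; slide units in tool axes at target yaw x 0.03 y 0.86 z -0.11; at present yaw x 0.03 y 0.86
36 7509 [-66.6 -29.5  55.9]
44 118 [-38.2  40.9  42.4]
52 109 [36.8 38.2 39.4]
60 127 [33.9 35.3 36.5]
68 147 [31.  32.3 33.7]
76 202 [28.  29.2 30.7]
84 335 [25.  26.3 27.7]
92 386 [22.2 23.5 24.8]
100 471 [19.3 20.5 22. ]
108 527 [16.6 17.6 18.9]
116 557 [13.3 14.8 16.1]
```

Call:
{"api": "jog_arm", "payload": {"fingers": [0.4,0.55,0.7,0.85,1,1,1], "slide": [[0,-0.05,0.1],[0,-0.1,0.2],[0,-0.1,0.2],[0,-0.1,0.25],[0,-0.1,0.25],[0,0,0],[0,0,0]], "spin": [0,0,0,0,0,0,0]}}

```text
time_s: 33.4
tcp_pos: [0.6465, -0.0191, 0.0582]
eef_rot: [-3.141, 0.0, 1.515]
ft_force: [-1.0, 0.7, 0.3]
opening: 0.0853
gripper_force: 0.3
```

```bash
python3 bplan.py -16 0 51; python3 tilt.py -1
```

```text
t 33.4 at [ 0.6465 -0.0191  0.0582] yaw 86.81 open 0.0853 F [-1.   0.7  0.3]
spin units 0.00; slide units in tool axes at target yaw x 0.03 y -0.63 z 0.24; at present yaw x 0.03 y -0.63
36 3888 [-67.9  42.4  57.4]
44 819 [34.  37.4 40.9]
52 1246 [24.  28.6 33.3]
60 1442 [13.9 18.4 23.3]
68 1685 [ 3.8  8.2 13.2]
76 1943 [-6.3 -1.7  2.9]
84 1985 [-16.5 -11.7  -7.1]
92 2215 [-26.6 -22.1 -17.1]
100 2535 [-38.6 -32.  -27.2]
108 120 [-37.4 -36.7 -35.8]
```

Call:
{"api": "jog_arm", "payload": {"fingers": [1,1,1,1,1,1,1,1,1,1,1,1,1], "slide": [[0,-0.1,0.06],[0,-0.1,0.06],[0,-0.1,0.06],[0,-0.1,0.06],[0,-0.1,0],[0,-0.1,0],[0,-0.1,0],[0,0,0],[0,0,-0.5],[0,0,-1],[0,0,-1],[0,0,-1],[0,0,0]], "spin": [0,0,0,0,0,0,0,0,0,0,0,0,0]}}

```text
time_s: 34.75
tcp_pos: [0.6291, -0.0185, 0.162]
eef_rot: [3.132, -0.001, 1.515]
ft_force: [-0.3, -0.2, -0.5]
opening: 0.0856
gripper_force: 0.0
```

```bash
python3 edge.py -1 ; python3 look.py wrist; python3 bplan.py 64 117 100
```

```text
plate x range [-61.3  37.8] 2934 z 0.0473
plate x range [-61.3  37.8] 2469 z 0.0473
board frame dark plate px [350.  64.] n 10519 mean [0.009  0.1111 0.0473] rect c [  2.6 115.2] size [86.3 98.3] ang 88.8 z5,95 [0.0461 0.0485]
board frame pale plate px [313.  18.] n 2179 mean [-0.0213  0.1446  0.0473] rect c [ -9.  133.2] size [76.7 48.8] ang 0.2 z5,95 [0.0461 0.0486]
board frame pale plate px [290. 104.] n 251 mean [-0.0415  0.0802  0.0473] rect c [-39.8  77.9] size [16.8 30.9] ang 45.9 z5,95 [0.0462 0.0485]
board frame pale plate px [324. 194.] n 10138 mean [-0.0119 -0.0003  0.0472] rect c [-11.7  -4.3] size [102.8  95.5] ang 0.1 z5,95 [0.0461 0.0484]
t 34.9 at [ 0.6264 -0.0178  0.1578] yaw 86.81 open 0.0854 F [-0.3 -0.1 -0.7]
spin units 0.00; slide units in tool axes at target yaw x 3.92 y 2.71 z 1.93; at present yaw x 3.92 y 2.71
```

Call:
{"api": "jog_arm", "payload": {"fingers": [0,0,0,0,0,0,0,0,0,0,0], "slide": [[0.97,0.69,0],[0.97,0.69,0],[0.97,0.69,0],[0.97,0.69,0],[0,0,0],[0,0,0.8],[0,0,0.8],[0,0,0.8],[0,0,0.8],[0,0,0.3],[0,0,0]], "spin": [0,0,0,0,0,0,0,0,0,0,0]}}

```text
time_s: 35.95
tcp_pos: [0.7133, 0.0931, 0.0491]
eef_rot: [-3.138, 0.001, 1.515]
ft_force: [-0.3, 0.7, 0.5]
opening: 0.0001
gripper_force: 0.0
```

```bash
python3 bplan.py 66 117 43.3; python3 edge.py 118
```

```text
t 36.0 at [0.7133 0.0931 0.0491] yaw 86.78 open 0.0001 F [-0.3  0.7  0.5]
spin units -0.00; slide units in tool axes at target yaw x 0.07 y 0.09 z 0.19; at present yaw x 0.07 y 0.09
plate x range [-46.3  52.9] 8399 z 0.0473
plate x range [-48.3  43. ] 4059 z 0.0473
```

Call:
{"api": "jog_arm", "payload": {"fingers": [0,0,0,0,0,0,0,0,0,0,0,0,0,0], "slide": [[0.07,0.09,0],[0,0,0.1],[0,0,0.1],[0,0,0],[0,-0.2,0],[0,-0.25,0],[0,-0.25,0],[0,-0.25,0],[0,-0.25,0],[0,-0.25,0],[0,-0.25,0],[0,-0.25,0],[0,-0.25,0],[0,-0.1,0]], "spin": [0,0,0,0,0,0,0,0,0,0,0,0,0,0]}}

```text
time_s: 37.4
tcp_pos: [0.6481, 0.0996, 0.0454]
eef_rot: [-3.141, -0.0, 1.515]
ft_force: [0.6, -0.8, 0.3]
opening: -0.0001
gripper_force: 0.2
```

```bash
python3 bplan.py -8 117 43.3; python3 edge.py 118
```

```text
t 37.4 at [0.6481 0.0996 0.0454] yaw 86.82 open -0.0001 F [ 0.6 -0.8  0.3]
spin units 0.00; slide units in tool axes at target yaw x -0.02 y -0.20 z 0.07; at present yaw x -0.02 y -0.20
plate x range [-108.7   -9.5] 8646 z 0.0473
plate x range [-109.   -24.3] 3111 z 0.0472
```

Call:
{"api": "jog_arm", "payload": {"fingers": [0,0,0], "slide": [[0,-0.12,0.04],[0,-0.12,0],[0,0,0]], "spin": [0,0,0]}}

```text
time_s: 37.75
tcp_pos: [0.6413, 0.0999, 0.0441]
eef_rot: [-3.141, -0.0, 1.515]
ft_force: [0.5, -0.1, 0.2]
opening: 0.0002
gripper_force: 0.0
```

```bash
python3 bplan.py -133 117 90; python3 edge.py 118
python3 - <<'E'
from m import *
im=get("top"); W=im["W"]; H=cv2.cvtColor(im["pixels"],cv2.COLOR_RGB2HSV)
m=(H[...,0]>50)&(H[...,0]<95)&(H[...,1]>40)&(W[...,2]>.01)&(W[...,2]<.045)&(W[...,0]>.3)&(W[...,0]<.52)&(W[...,1]>.02)&(W[...,1]<.25)
print(m.sum(),np.percentile(W[m][:,:2],[2,98],axis=0))
E
```

```text
t 37.8 at [0.6413 0.0999 0.0441] yaw 86.81 open 0.0002 F [ 0.5 -0.1  0.2]
spin units 0.00; slide units in tool axes at target yaw x -0.02 y -4.14 z -1.53; at present yaw x -0.02 y -4.14
plate x range [-115.6  -16.3] 8774 z 0.0473
plate x range [-115.9  -31.2] 3052 z 0.0472
249 [[0.34757942 0.07697866]
 [0.43922175 0.13048281]]
```

Call:
{"api": "jog_arm", "payload": {"fingers": [0,0,0,0.5,0.5,0.5,0.5,0.5,0.5,0.5,0.5,0.5,0.5,0.5,0.5,0.5], "slide": [[0,0.1,0],[0,0,-0.8],[0,0,-0.8],[0,-1,0],[0,-1,0],[0,-1,0],[-0.02,-1,0],[0,-0.24,0],[0,0,0],[0,0,0.5],[0,0,0.5],[0,0,0.4],[0,0,0.4],[0,0,0.4],[0,0,0.2],[0,0,0]], "spin": [0,0,0,0,0,0,0,0,0,0,0,0,0,0,0,0]}}

```text
time_s: 39.45
tcp_pos: [0.517, 0.1058, 0.019]
eef_rot: [-3.14, 0.001, 1.515]
ft_force: [0.3, 0.6, 0.3]
opening: 0.0428
gripper_force: 0.0
```

```bash
python3 bplan.py -117 117 20; python3 tilt.py 117
```

```text
t 39.5 at [0.517  0.1058 0.019 ] yaw 86.79 open 0.0428 F [0.3 0.6 0.3]
spin units -0.00; slide units in tool axes at target yaw x 0.01 y 0.54 z -0.03; at present yaw x 0.01 y 0.54
4 986 [-114.6 -111.6 -108.2]
12 813 [-107.8 -104.1 -100.3]
20 900 [-99.8 -96.  -92.4]
28 1071 [-92.2 -88.2 -84.6]
36 7385 [-82.   -1.5  23.1]
44 1533 [-76.5 -72.5 -68.7]
52 1935 [-68.7 -64.7 -60.8]
60 2270 [-60.7 -56.8 -52.9]
68 2477 [-53.1 -49.4 -46.2]
76 8 [-113.6  -47.6  -47.2]
84 416 [-114.6 -110.5 -105.7]
92 568 [-114.6 -110.8 -107.1]
100 557 [-114.7 -112.1 -109.2]
108 338 [-114.8 -113.3 -111.2]
116 132 [-114.9 -114.1 -113.2]
```

Call:
{"api": "jog_arm", "payload": {"fingers": [0.5,0.5,0.5,0.5,0.5,0.5,0.5], "slide": [[0,0.15,-0.03],[0,0.15,-0.03],[0,0.12,-0.03],[0,0.1,-0.03],[0,0,0],[0,0,0],[0,0,0]], "spin": [0,0,0,0,0,0,0]}}

```text
time_s: 40.2
tcp_pos: [0.5312, 0.1057, 0.0236]
eef_rot: [-3.137, -0.0, 1.516]
ft_force: [-6.1, -0.3, 2.6]
opening: 0.0425
gripper_force: 3.4
```

```bash
python3 bplan.py -117 117 20; python3 tilt.py 117
```

```text
t 40.2 at [0.5312 0.1057 0.0236] yaw 86.84 open 0.0425 F [-6.1 -0.3  2.6]
spin units 0.01; slide units in tool axes at target yaw x -0.01 y 0.07 z 0.12; at present yaw x -0.01 y 0.07
4 935 [-110.8 -107.4 -104.3]
12 1073 [-103.7 -100.5  -97.3]
20 933 [-97.1 -94.  -90.4]
28 836 [-89.9 -86.5 -83.2]
36 10593 [-79.3   7.7  39.7]
44 1245 [-76.  -72.3 -69.1]
52 1563 [-69.  -65.6 -62.2]
60 1841 [-62.  -58.3 -55. ]
68 2205 [-55.  -51.4 -47.8]
76 1004 [-48.8 -46.8 -43.6]
84 133 [-101.8  -98.5  -92.4]
92 777 [-103.2  -97.6  -91.9]
100 1041 [-105.4  -99.9  -94.2]
108 1101 [-107.5 -101.6  -96.3]
116 1759 [-110.2 -104.8  -99. ]
```

Call:
{"api": "jog_arm", "payload": {"fingers": [0.5,0.5,0.5,0.5,0.5,0.5,0.5], "slide": [[0,0.1,0.1],[0,0.1,0],[0,0.1,-0.1],[0,0.1,-0.1],[0,0,-0.05],[0,0,0],[0,0,0]], "spin": [0,0,0,0,0,0,0]}}

```text
time_s: 40.95
tcp_pos: [0.5364, 0.1053, 0.0263]
eef_rot: [-3.123, -0.0, 1.517]
ft_force: [-19.0, 1.1, 6.1]
opening: 0.0432
gripper_force: 9.4
```

```bash
python3 bplan.py -117 117 20; python3 tilt.py 117
```

```text
t 41.0 at [0.5364 0.1053 0.0263] yaw 86.9 open 0.0432 F [-19.    1.1   6.1]
spin units 0.01; slide units in tool axes at target yaw x -0.01 y -0.10 z 0.21; at present yaw x -0.01 y -0.10
4 723 [-101.9  -99.4  -96.9]
12 818 [-96.7 -94.  -91.6]
20 722 [-91.5 -89.1 -86.5]
28 639 [-86.2 -83.6 -81.1]
36 11239 [-77.   12.3  45.3]
44 896 [-75.6 -72.9 -70.4]
52 1218 [-70.3 -67.3 -65. ]
60 1615 [-65.  -62.4 -59.9]
68 1867 [-59.8 -57.1 -54.5]
76 2192 [-54.6 -51.8 -48.6]
84 1061 [-50.  -48.2 -44.9]
92 641 [-96.5 -91.2 -85.5]
100 926 [-98.5 -92.8 -87.2]
108 1229 [-100.5  -94.6  -89.4]
116 1359 [-103.1  -97.6  -91.6]
```

Call:
{"api": "jog_arm", "payload": {"fingers": [0.5,0.5,0.5,0.5,0.5,1,1,1,1,1], "slide": [[0,-0.5,0],[0,-0.6,0],[0,-0.4,-0.9],[0,0,-0.9],[0,0,-0.9],[0,0,-0.9],[0,0,-0.6],[0,0.9,0],[0,0.9,0],[0,0,0]], "spin": [0,0,0,0,0,0,0,0,0,0]}}

```text
time_s: 42.0
tcp_pos: [0.558, 0.1039, 0.1554]
eef_rot: [3.136, 0.0, 1.515]
ft_force: [-0.6, -1.1, -0.2]
opening: 0.0854
gripper_force: 0.0
```

```bash
python3 bplan.py -77 117 50; python3 tilt.py 117
```

```text
t 42.0 at [0.558  0.1039 0.1554] yaw 86.78 open 0.0854 F [-0.6 -1.1 -0.2]
spin units -0.00; slide units in tool axes at target yaw x 0.00 y 0.51 z 3.51; at present yaw x 0.00 y 0.51
4 225 [-101.8  -99.5  -97.4]
12 233 [-96.6 -94.4 -92.4]
20 257 [-91.5 -89.4 -86.6]
28 282 [-86.5 -83.9 -81.3]
36 5387 [-76.8  10.   54.8]
44 347 [-76.  -73.1 -70.2]
52 366 [-70.6 -68.  -65.6]
60 391 [-65.3 -62.9 -60.4]
68 443 [-60.2 -57.6 -55.2]
76 514 [-54.9 -52.2 -47.6]
84 411 [-49.8 -47.6 -44.5]
```

Call:
{"api": "jog_arm", "payload": {"fingers": [1,1,1,1,1,1,1,1,0,0,0,0,0,0,0,0,0], "slide": [[0,0.42,0],[0,0,0.7],[0,0,0.7],[0,0,0.7],[0,0,0.7],[0,0,0.4],[0,0,0.3],[0,0,0],[0,0,0],[0,0,0],[0,0,0],[0,0,0],[0,0,0],[0,0,0],[0,0,0],[0,0,0],[0,0,0]], "spin": [0,0,0,0,0,0,0,0,0,0,0,0,0,0,0,0,0]}}

```text
time_s: 43.75
tcp_pos: [0.5667, 0.1036, 0.0494]
eef_rot: [-3.141, -0.0, 1.515]
ft_force: [-1.9, -0.2, 3.9]
opening: 0.0044
gripper_force: 64.4
```

```bash
python3 bplan.py 46 118 118; python3 tilt.py 117
```

```text
t 43.8 at [0.5667 0.1036 0.0494] yaw 86.81 open 0.0044 F [-1.9 -0.2  3.9]
spin units 0.00; slide units in tool axes at target yaw x 0.03 y 4.32 z -2.29; at present yaw x 0.03 y 4.32
20 41 [-71.3 -71.2 -71.1]
28 43 [-71.3 -71.2 -71.2]
36 15664 [-61.7   2.2  54.3]
44 21 [-44.6   2.9  47.1]
92 283 [-86.  -83.7 -81.6]
100 604 [-86.2 -84.1 -81.6]
108 189 [-100.2  -78.6  -67.9]
116 1445 [-100.2  -89.1  -67.7]
```

Call:
{"api": "jog_arm", "payload": {"fingers": [0,0,0,0,0,0,0,0,0,0,0,0,0,0,0], "slide": [[0,0,-0.6],[0,0,-0.85],[0,0,-0.85],[0,0.85,0],[0.03,0.9,0],[0,0.9,0],[0,0.9,0],[0,0.9,0],[0,0,0],[0,0,0.3],[0,0,0.3],[0,0,0.2],[0,0,0.08],[0,0,0],[0,0,0]], "spin": [0,0,0,0,0,0,0,0,0,0,0,0,0,0,0]}}

```text
time_s: 45.3
tcp_pos: [0.6999, 0.0971, 0.0918]
eef_rot: [3.141, -0.0, 1.515]
ft_force: [0.1, -0.3, -0.8]
opening: 0.0038
gripper_force: 63.6
```

```bash
python3 bplan.py 50 118 90
```

```text
t 45.3 at [0.6999 0.0971 0.0918] yaw 86.82 open 0.0038 F [ 0.1 -0.3 -0.8]
spin units 0.00; slide units in tool axes at target yaw x -0.00 y 0.01 z 0.06; at present yaw x -0.00 y 0.01
```

Lower in small steps to contact.

Call:
{"api": "jog_arm", "payload": {"fingers": [0,0,0], "slide": [[0,0,0.06],[0,0,0.04],[0,0,0]], "spin": [0,0,0]}}

```text
time_s: 45.6
tcp_pos: [0.7004, 0.0971, 0.0914]
eef_rot: [3.141, -0.001, 1.515]
ft_force: [-5.0, -0.4, 13.4]
opening: 0.0036
gripper_force: 65.9
```

Call:
{"api": "jog_arm", "payload": {"fingers": [0,0], "slide": [[0,0,0.08],[0,0,0]], "spin": [0,0]}}

```text
time_s: 45.8
tcp_pos: [0.7007, 0.0971, 0.0913]
eef_rot: [3.141, -0.002, 1.515]
ft_force: [-10.3, 0.2, 24.4]
opening: 0.0045
gripper_force: 67.5
```

Call:
{"api": "jog_arm", "payload": {"fingers": [0,0,0.12,0.25,0.25,0.25,0.25,0.25,0.25,0.25,0.25], "slide": [[0,0,-0.1],[0,0,-0.02],[0,0,0],[0,0,0],[0,0,0],[0,-0.15,0],[0,-0.2,0],[0,-0.2,0],[0,-0.2,0],[0,-0.1,0],[0,0,0]], "spin": [0,0,0,0,0,0,0,0,0,0,0]}}

```text
time_s: 46.9
tcp_pos: [0.6742, 0.0986, 0.0902]
eef_rot: [-3.141, -0.0, 1.515]
ft_force: [0.1, 0.3, -0.3]
opening: 0.0212
gripper_force: 0.1
```

```bash
python3 bplan.py 24 118 90; python3 tilt.py 117
```

```text
t 46.9 at [0.6742 0.0986 0.0902] yaw 86.82 open 0.0212 F [ 0.1  0.3 -0.3]
spin units 0.00; slide units in tool axes at target yaw x -0.00 y 0.00 z 0.01; at present yaw x -0.00 y 0.00
36 7139 [-66.8 -31.2  54.3]
44 119 [-43.9  49.8  51.2]
52 120 [45.6 46.9 48.4]
60 129 [42.5 44.  45.3]
68 148 [39.5 40.8 42.3]
76 194 [36.3 37.7 39.3]
84 340 [33.3 34.6 36.1]
92 396 [30.4 31.7 33.1]
100 467 [27.2 28.7 30. ]
108 546 [24.3 25.7 27. ]
116 585 [21.  22.5 23.8]
```

Call:
{"api": "jog_arm", "payload": {"fingers": [0.4,0.55,0.7,0.85,1,1,1], "slide": [[0,-0.05,0.1],[0,-0.1,0.2],[0,-0.1,0.2],[0,-0.1,0.25],[0,-0.1,0.28],[0,0,0],[0,0,0]], "spin": [0,0,0,0,0,0,0]}}

```text
time_s: 47.65
tcp_pos: [0.6609, 0.0991, 0.0587]
eef_rot: [-3.141, 0.0, 1.515]
ft_force: [-0.4, 0.2, 0.3]
opening: 0.0852
gripper_force: 0.3
```

Call:
{"api": "jog_arm", "payload": {"fingers": [1,1,1,1,1,1,1,1,1,1,1,1,1], "slide": [[0,-0.1,0.06],[0,-0.1,0.06],[0,-0.1,0.06],[0,-0.1,0.06],[0,-0.1,0],[0,-0.1,0],[0,-0.12,0],[0,0,0],[0,0,-0.5],[0,0,-1],[0,0,-1],[0,0,-1],[0,0,0]], "spin": [0,0,0,0,0,0,0,0,0,0,0,0,0]}}

```text
time_s: 48.95
tcp_pos: [0.6429, 0.1002, 0.1628]
eef_rot: [3.132, -0.003, 1.515]
ft_force: [0.4, -0.4, -0.1]
opening: 0.0852
gripper_force: 0.0
```

```bash
python3 edge.py 117 ; python3 plan.py 0.5026 0.3654 0.175 186
```

```text
plate x range [-52.2  47. ] 2917 z 0.0472
plate x range [-52.3  46.7] 2444 z 0.0472
t 49.0 at [0.6415 0.1004 0.1604] yaw 86.8 open 0.0853 F [-0.7 -0.2 -0.3]
spin units -14.43; slide units in tool axes at target yaw x 3.68 y 9.27 z -0.49; at present yaw x 8.56 y -5.11
```

Call:
{"api": "jog_arm", "payload": {"fingers": [1,1,1,1,1,1,1,1,1,1], "slide": [[0.95,-0.57,-0.05],[0.95,-0.57,-0.05],[0.95,-0.57,-0.05],[0.95,-0.57,-0.05],[0.95,-0.57,-0.05],[0.95,-0.57,-0.05],[0.95,-0.57,-0.05],[0.95,-0.57,-0.05],[0.96,-0.55,-0.05],[0,0,0]], "spin": [0,0,0,0,0,0,0,0,0,0]}}

```text
time_s: 50.0
tcp_pos: [0.4969, 0.371, 0.1695]
eef_rot: [-3.139, -0.001, 1.524]
ft_force: [-0.1, 1.4, -0.1]
opening: 0.0851
gripper_force: 0.0
```

Call:
{"api": "jog_arm", "payload": {"fingers": [1,1,1,1,1,1,1,1,1,1,1,1,1,1,1,1], "slide": [[0,0,0],[0,0,0],[0,0,0],[0,0,0],[0,0,0],[0,0,0],[0,0,0],[0,0,0],[0,0,0],[0,0,0],[0,0,0],[0,0,0],[0,0,0],[0,0,0],[0,0,0],[0,0,0]], "spin": [-1,-1,-1,-1,-1,-1,-1,-1,-1,-1,-1,-1,-1,-1,-0.43,0]}}

```text
time_s: 51.6
tcp_pos: [0.5009, 0.3643, 0.1698]
eef_rot: [-3.141, -0.001, -3.037]
ft_force: [0.4, 0.2, 0.4]
opening: 0.0852
gripper_force: 0.0
```

```bash
python3 plan.py 0.5026 0.3654 0.056 186; python3 look.py top t8.png
```

```text
t 51.6 at [0.5009 0.3643 0.1698] yaw -174.02 open 0.0852 F [0.4 0.2 0.4]
spin units -0.00; slide units in tool axes at target yaw x -0.06 y 0.03 z 3.79; at present yaw x -0.06 y 0.03
board frame pale plate px [311. 172.] n 992 mean [-0.0028  0.1185  0.0469] rect c [ -2.4 118.2] size [102.7  94.2] ang 0.8 z5,95 [0.0424 0.0512]
board frame pale plate px [350. 176.] n 995 mean [-0.0115 -0.0018  0.047 ] rect c [-11.1  -2.1] size [ 93.9 101.7] ang 89.4 z5,95 [0.0421 0.0512]
board frame block (want 0,-222) px [422. 177.] n 406 mean [-0.0008 -0.2214  0.0542] rect c [  -0.3 -221.6] size [59.5 61.9] ang 1.3 z5,95 [0.0498 0.0583]
```

View pics/t8.png

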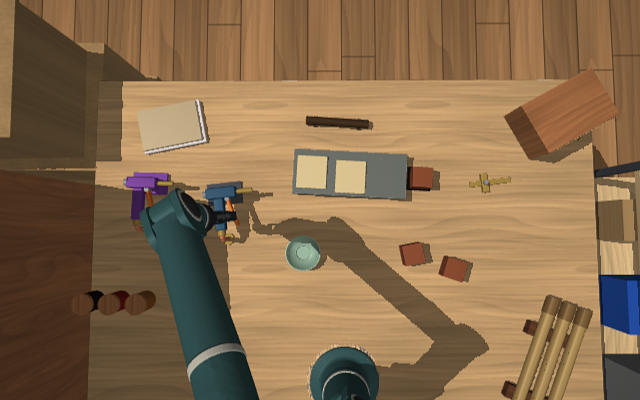

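Both plates show pale faces at (311,172) and (350,176), and the block sits on its square (422,177). Second squeeze.

Call:
{"api": "jog_arm", "payload": {"fingers": [1,1,1,1,1,1,1,1,0,0,0,0,0,0,0,0,0,0,0,0], "slide": [[-0.06,-0.09,0.6],[0,0,0.6],[0,0,0.6],[0,0,0.6],[0,0,0.6],[0,0,0.6],[0,0,0.19],[0,0.12,0],[0,0,0],[0,0,0],[0,0,0],[0,0,0],[0,0,0],[0,0,0],[0,0,0],[0,0,0],[0,0,0],[0,0,0],[0,0,0],[0,0,0]], "spin": [0,0,0,0,0,0,0,0,0,0,0,0,0,0,0,0,0,0,0,0]}}

```text
time_s: 53.65
tcp_pos: [0.5036, 0.3652, 0.0585]
eef_rot: [-3.141, 0.001, -3.039]
ft_force: [-1.7, -5.2, 5.8]
opening: 0.0436
gripper_force: 67.4
```

Call:
{"api": "jog_arm", "payload": {"fingers": [0,0,0,0,0,1,1,1,1,1,1,1,1,1,1,1,1,1], "slide": [[0,0,0],[0,0,0],[0,0,0],[0,0,0],[0,0,0],[0,0,0],[0,0,0],[0,0,0],[0,0,0],[0,-0.1,0],[0,0,0],[0,0,0],[0,0,-0.6],[0,0,-0.9],[0,0,-0.9],[0,0,-0.9],[0,0,-0.7],[0,0,0]], "spin": [0,0,0,0,0,0,0,0,0,0,0,0,0,0,0,0,0,0]}}

```text
time_s: 55.45
tcp_pos: [0.5039, 0.3655, 0.1803]
eef_rot: [3.137, 0.005, -3.036]
ft_force: [-0.2, -0.3, 0.1]
opening: 0.0854
gripper_force: 0.0
```

```bash
python3 look.py top; python3 look.py wrist
python3 - <<'E'
from m import *
d=np.load("/tmp/last.npz"); W=d["W"]; hsv,W,on,z=masks({"pixels":d["pixels"],"W":W})
a=np.radians(6); R=np.array([[np.cos(a),-np.sin(a)],[np.sin(a),np.cos(a)]]); O=np.array([.5153,.3597])
m=on&(hsv[...,0]<15)&(hsv[...,1]>170)&(z>.075)&(W[...,1]<.355)&(W[...,1]>.3)&(W[...,0]<.6)
p=(W[m][:,:2]-O)@R; print(cv2.minAreaRect((p*1000).astype(np.float32)))
E
```

```text
board frame pale plate px [311. 172.] n 998 mean [-0.0028  0.1183  0.0468] rect c [ -2.5 118.5] size [101.9  94.2] ang 0.2 z5,95 [0.0421 0.0511]
board frame pale plate px [350. 177.] n 997 mean [-0.0117 -0.0019  0.0469] rect c [-11.2  -2.3] size [102.4  94.3] ang 0.3 z5,95 [0.0419 0.0513]
board frame block (want 0,-222) px [422. 177.] n 408 mean [-0.0007 -0.2213  0.0541] rect c [  -0.4 -221.5] size [59.3 62.5] ang 1.6 z5,95 [0.0497 0.0584]
board frame pale plate px [113. 236.] n 114 mean [-0.0716  0.1586  0.0348] rect c [-71.6 155.9] size [ 1.6 35.8] ang 0.1 z5,95 [0.0307 0.0394]
board frame pale plate px [ 68. 283.] n 6093 mean [-0.0114  0.1146  0.0469] rect c [ -0.5 115.1] size [107.4 100.3] ang 0.4 z5,95 [0.0455 0.0481]
board frame pale plate px [  4. 291.] n 404 mean [0.0098 0.0419 0.0458] rect c [ 5.1 43.1] size [10.4 77.6] ang 83.0 z5,95 [0.043  0.0479]
((1.4809608459472656, -24.86119842529297), (79.84625244140625, 9.834394454956055), 16.103538513183594)
```

```bash
python3 -c "
from bench import job
print(job.job_done())"
```

```text
the job is handed in; nothing more can be done
None
```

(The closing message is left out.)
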